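# Split the parts tray and shake out the wheel nuts

## Robot

A 6-joint arm with a two-finger parallel gripper is mounted at the origin on the work surface. World frame = base frame: x ahead of the robot, y to its left, z up, the work surface at z = 0. Lengths are in mm, angles in rad, forces in N, time in s.
With the tool pointing down it reaches from about 300 to 775 mm from the base axis. Payload 14.6 kg.
Tool frame: the origin (TCP) lies midway between the tips of the shut fingers; the grasp point (between the pads) lies 19 mm behind it; x points along the fingers, z is the direction in which the jaws open and shut, and the axes are right-handed (so a half turn about x gives the same grasp; the last joint's range is limited). The gripper opens to 94 mm and grips with 3 to 60 N. Pads are 16 mm wide; open, the fingers measure 119 mm over their backs; the gripper's body (75 mm by 177 mm) begins 78 mm behind the grasp point.
Start: joints at [-1.401, 0.3, 1.521, -0, 1.321, -0.067], TCP at [129.02, -534.643, 205.446] pointing down, gripper open.
Joint ranges: [-3.03, 3.03], [-0.79, 2.21], [0.23, 2.52], [-1.04, 4.18], [0, 3.07], [-2.55, 2.55]. Speed limits (rad/s): [2.22, 2.22, 2.57, 3.14, 3.14, 3.14].

## Interface

Orientations are given as [roll, pitch, yaw] about the fixed x, y, z axes, in that order (R = Rz(yaw) Ry(pitch) Rx(roll)).
In Python, from cell import * gives the robot as it stands.
- The arm moves only by the tool play_rows, never from a script. Its argument "motion" is one flat list of numbers, 7 for each row, row after row: the turn, a rotation vector about the tool's x, y, z in rad, then the shift along the tool's x, y, z in m, then the closure, from -1 (fully open) to 1 (shut), so that 0 is half open. In form: [rx, ry, rz, x, y, z, fingers, rx, ry, rz, x, y, z, fingers, ...]. A call has 1 to 20 rows; each row shifts and turns the pose as measured when the row begins, along the tool's axes as they then stand; what a row does not reach is not made up. A row lasts 1/10 s, in which the tool goes at most 50 mm and 8.59 degrees, less where a joint would pass 70% of its speed; a pose out of reach is approached as far as the arm can. A call with a gripper value outside its range is refused whole. The fingers move at their own pace and stop on an object; "newtons" is the grip in N (left out, the last holds). Time passes only in rows, so rows that do not move let the fingers close. It gives the time, the measured TCP pose, the force and the opening at its end, in the units of the state.
- read_state(): the state, without advancing time (a new reading comes with each control period).
- camera(name): name is "scene" or "side" or "wrist"; returns (picture, depth): 400x640x3 uint8, blue, green, red; 400x640 float32, mm along the optical axis (not along the pixel's ray), 0 where there is no reading.
- camera_params(name): a dict with "fx", "fy", "cx", "cy" (pixels), "k1" (the pictures are not rectified: a ray, as slopes to the right and down, at radius r is drawn at 1 + k1 r^2 times it, then the intrinsics apply), "T" (4x4, takes a point from camera to world coordinates). Camera axes: x right, y down, z forward; pixel columns grow to the right and rows downward; lengths in mm; the calibration is good to about 2 mm. A picture is of the moment at which its call begins: read the wrist's pose just before it. camera_params takes no time and is no camera call; for the wrist camera it gives the pose at the moment of the call.
- sign_off(): hands the job in, once; it reports no verdict.
Trained networks look in the newest picture that a camera, given by its name, has taken for a name from the list of things; names that differ only in an ending like _2 or _b are one class to them, and where a whole thing is asked for, a point or a joint stands for the part that bears it (a point fixed in the world has none). Each returns a list of dicts, best first, with "conf" (0 to 1); they miss things now and then, are a little off and sometimes report something else, mostly with a low value. They report only what shows in the picture. A call takes as long as a camera call.
- masks_of(camera, name): "region" (400x640 bool, what is visible of it).
- place_of(camera, name): "at" ([x, y, z] in mm, in the coordinates of the camera as it stood for that picture, good to about 4 mm: a listed point, or the origin of a listed thing).
The state is a dict: "clock": time; "joints": joint angles; "qd": joint speeds; "effort": joint torques, N m; "eef_pos": TCP position; "eef_rot": TCP orientation; "wrist_force": force on the tool from outside, world axes, zero at the start; "moment": the same for the moment, N m; "finger_gap": finger opening in mm.
Only numpy, scipy, OpenCV 4.12 (cv2) and the standard library are available. Lean on these libraries where they do the work, as an engineer would, in place of code of your own. Each camera call takes 0.05 s, during which the arm holds its last target.

## Task

Take the metal divider from the wooden rack and stand it in the slots across the middle of the parts tray, then let go of it. Then pick the shaker up by its handle and shake all six wheel nuts out of it into the tray, about half on each side of the divider (three and three; two and four will do), and put the empty shaker back down level on its rubber mat. Do not touch the nuts with the gripper, and leave the small bottle, the wheel chock and the spanner where they are.

Things in the scene. Friction and masses are not known exactly. Their poses are not given: they have to be found in the camera images.
- tray: Dark steel tray, black rubber liner, fixed: 170 (x) by 280 (y) by 45 high, walls and floor 5. Origin: centre of the underside. The two long walls (x = +-80 inside) each carry a pair of upright fins, 14 long in x, 45 high, either side of y = 0: slots 13 wide in y. The divider stands in both slots, along the tray's x, and splits the tray into a +y and a -y half, each 160 by about 130.
- rack: Fixed wooden rack with three parallel slots, 170 (x) by 130 (y), base 12 thick, fins 42 high above the bench. Origin: centre of the underside. At the start the divider stands in the middle slot (y = 0), along the rack's x; the other slots are empty.
- divider_tab (a point): Divider: loose aluminium plate 150 (x) by 8 thick (y) by 55 high, with a grip tab 50 long, 8 thick, rising 31 above the middle of its upper edge; 0.17 kg. Point: in the tab, 72 above the plate's lower edge; z up, x along the plate. Seated in the tray, the point is 77 above the tray's underside. Either end may be either way round.
- mat: Black rubber mat 220 (x) by 140 (y) by 5 thick, fixed to the bench. Origin: centre of the underside (bench level). The shaker starts near its middle.
- shaker_grip (a point): Shaker: grey box, slotted lid (21 wide slots), 150 (x) by 76 (y) by 54 high, about 0.3 kg empty, closed but for its open -x end. Above the lid a black handle bar along x: 110 long, 14 wide (y), 24 high, its upper face 96 above the underside, 18 free between bar and lid. Point: the bar's centre, 84 above the underside; z up, x away from the mouth. Starts level on the mat, nuts inside.
- shaker_mouth (a point): Middle of the mouth's lower lip: 75 towards -x and 77 below the grip point, in the shaker's frame. Inside, a partition makes two chutes 32 wide, three nuts in each. Level, the nuts stay in. Tipped mouth down by 18 to 30 degrees (it varies) they creep out in ones and twos while it is shaken along x, and stop when it stops or is levelled; steeper, all slide out at once.
- nut0_c (a point): Wheel nut 1 of 6: loose hexagonal steel nut, 24 across flats, 22 high, 55 g; the point is its centre. It starts in the shaker.
- nut1_c (a point): Wheel nut 2 of 6: loose hexagonal steel nut, 24 across flats, 22 high, 55 g; the point is its centre. It starts in the shaker.
- nut2_c (a point): Wheel nut 3 of 6: loose hexagonal steel nut, 24 across flats, 22 high, 55 g; the point is its centre. It starts in the shaker.
- nut3_c (a point): Wheel nut 4 of 6: loose hexagonal steel nut, 24 across flats, 22 high, 55 g; the point is its centre. It starts in the shaker.
- nut4_c (a point): Wheel nut 5 of 6: loose hexagonal steel nut, 24 across flats, 22 high, 55 g; the point is its centre. It starts in the shaker.
- nut5_c (a point): Wheel nut 6 of 6: loose hexagonal steel nut, 24 across flats, 22 high, 55 g; the point is its centre. It starts in the shaker.
- spray_c (a point): Bystander: upright aluminium bottle 60 in diameter, 120 high; point at half height.
- chock: Bystander: stepped black rubber wheel chock 130 by 70 by 58; origin under its centre.
- spanner: Bystander: steel spanner 200 long lying on the bench; origin under its middle.

How it is judged (in metres and radians):
On the way, in this order (a step that is already met when the one before it is completed fails the run):
1. the divider stands in the slots of the tray and is let go (x of divider_tab in the frame of tray between -0.012 and 0.012 m and y of divider_tab in the frame of tray between -0.014 and 0.014 m and z of divider_tab in the frame of tray between 0.07 and 0.081 m and angle between divider_tab's own z axis and vertical below 0.2 rad and angle between the x axis of divider_tab and the x axis of tray, either way round below 0.12 rad and contact force between the fingers and divider below 0.2 N), for 0.2 s.
2. all six nuts have been shaken into the tray, two to four on each side of the standing divider, with the shaker still in the gripper (x of nut0_c in the frame of tray between -0.082 and 0.082 m and y of nut0_c in the frame of tray between -0.137 and 0.137 m and z of each of nut0_c, nut1_c, nut2_c, nut3_c, nut4_c, nut5_c in the frame of tray below 0.065 m and x of nut1_c in the frame of tray between -0.082 and 0.082 m and y of nut1_c in the frame of tray between -0.137 and 0.137 m and x of nut2_c in the frame of tray between -0.082 and 0.082 m and y of nut2_c in the frame of tray between -0.137 and 0.137 m and x of nut3_c in the frame of tray between -0.082 and 0.082 m and y of nut3_c in the frame of tray between -0.137 and 0.137 m and x of nut4_c in the frame of tray between -0.082 and 0.082 m and y of nut4_c in the frame of tray between -0.137 and 0.137 m and x of nut5_c in the frame of tray between -0.082 and 0.082 m and y of nut5_c in the frame of tray between -0.137 and 0.137 m and y of any of nut1_c, nut2_c, nut3_c, nut4_c, nut5_c in the frame of tray above 0 m and y of any of nut0_c, nut2_c, nut3_c, nut4_c, nut5_c in the frame of tray above 0 m and y of any of nut0_c, nut1_c, nut3_c, nut4_c, nut5_c in the frame of tray above 0 m and y of any of nut0_c, nut1_c, nut2_c, nut4_c, nut5_c in the frame of tray above 0 m and y of any of nut0_c, nut1_c, nut2_c, nut3_c, nut5_c in the frame of tray above 0 m and y of any of nut0_c, nut1_c, nut2_c, nut3_c, nut4_c in the frame of tray above 0 m and y of any of nut1_c, nut2_c, nut3_c, nut4_c, nut5_c in the frame of tray below 0 m and y of any of nut0_c, nut2_c, nut3_c, nut4_c, nut5_c in the frame of tray below 0 m and y of any of nut0_c, nut1_c, nut3_c, nut4_c, nut5_c in the frame of tray below 0 m and y of any of nut0_c, nut1_c, nut2_c, nut4_c, nut5_c in the frame of tray below 0 m and y of any of nut0_c, nut1_c, nut2_c, nut3_c, nut5_c in the frame of tray below 0 m and y of any of nut0_c, nut1_c, nut2_c, nut3_c, nut4_c in the frame of tray below 0 m and x of divider_tab in the frame of tray between -0.012 and 0.012 m and y of divider_tab in the frame of tray between -0.014 and 0.014 m and z of divider_tab in the frame of tray between 0.07 and 0.081 m and angle between divider_tab's own z axis and vertical below 0.2 rad and angle between the x axis of divider_tab and the x axis of tray, either way round below 0.12 rad and contact force between the fingers and shaker above 1 N), for 0.2 s.
At the end, for the whole second after the job is handed in: Divider in both middle slots, within 5 mm of full depth and 11 degrees of upright; all six nuts in the tray, at least two each side of it; shaker released, at rest, level within 4.5 degrees on the mat, its grip point within 60 mm of the mat's centre (x of divider_tab in the frame of tray between -0.012 and 0.012 m and y of divider_tab in the frame of tray between -0.014 and 0.014 m and z of divider_tab in the frame of tray between 0.07 and 0.081 m and angle between divider_tab's own z axis and vertical below 0.2 rad and angle between the x axis of divider_tab and the x axis of tray, either way round below 0.12 rad and x of nut0_c in the frame of tray between -0.082 and 0.082 m and y of nut0_c in the frame of tray between -0.137 and 0.137 m and z of each of nut0_c, nut1_c, nut2_c, nut3_c, nut4_c, nut5_c in the frame of tray below 0.065 m and x of nut1_c in the frame of tray between -0.082 and 0.082 m and y of nut1_c in the frame of tray between -0.137 and 0.137 m and x of nut2_c in the frame of tray between -0.082 and 0.082 m and y of nut2_c in the frame of tray between -0.137 and 0.137 m and x of nut3_c in the frame of tray between -0.082 and 0.082 m and y of nut3_c in the frame of tray between -0.137 and 0.137 m and x of nut4_c in the frame of tray between -0.082 and 0.082 m and y of nut4_c in the frame of tray between -0.137 and 0.137 m and x of nut5_c in the frame of tray between -0.082 and 0.082 m and y of nut5_c in the frame of tray between -0.137 and 0.137 m and y of any of nut1_c, nut2_c, nut3_c, nut4_c, nut5_c in the frame of tray above 0 m and y of any of nut0_c, nut2_c, nut3_c, nut4_c, nut5_c in the frame of tray above 0 m and y of any of nut0_c, nut1_c, nut3_c, nut4_c, nut5_c in the frame of tray above 0 m and y of any of nut0_c, nut1_c, nut2_c, nut4_c, nut5_c in the frame of tray above 0 m and y of any of nut0_c, nut1_c, nut2_c, nut3_c, nut5_c in the frame of tray above 0 m and y of any of nut0_c, nut1_c, nut2_c, nut3_c, nut4_c in the frame of tray above 0 m and y of any of nut1_c, nut2_c, nut3_c, nut4_c, nut5_c in the frame of tray below 0 m and y of any of nut0_c, nut2_c, nut3_c, nut4_c, nut5_c in the frame of tray below 0 m and y of any of nut0_c, nut1_c, nut3_c, nut4_c, nut5_c in the frame of tray below 0 m and y of any of nut0_c, nut1_c, nut2_c, nut4_c, nut5_c in the frame of tray below 0 m and y of any of nut0_c, nut1_c, nut2_c, nut3_c, nut5_c in the frame of tray below 0 m and y of any of nut0_c, nut1_c, nut2_c, nut3_c, nut4_c in the frame of tray below 0 m and horizontal distance between shaker_grip and mat below 0.06 m and z of shaker_grip in the frame of mat between 0.084 and 0.094 m and angle between shaker_grip's own z axis and vertical below 0.08 rad and contact force between the fingers and shaker below 0.2 N and linear speed of each of shaker, divider below 0.03 m/s); the robot touches nothing.
It fails at once if the bottle is pushed more than 30 mm or tipped (distance of spray_c from where it was at the start of the episode above 0.03 m or angle between spray_c's own z axis and vertical above 0.5 rad).
It fails at once if the chock is pushed more than 30 mm or tipped (distance of chock from where it was at the start of the episode above 0.03 m or angle between chock's own z axis and vertical above 0.5 rad).
It fails at once if the spanner is pushed more than 30 mm or tipped (distance of spanner from where it was at the start of the episode above 0.03 m or angle between spanner's own z axis and vertical above 0.5 rad).
It fails at once if the gripper touches a nut (contact force between the fingers and nut0 above 0.5 N or contact force between the fingers and nut1 above 0.5 N or contact force between the fingers and nut2 above 0.5 N or contact force between the fingers and nut3 above 0.5 N or contact force between the fingers and nut4 above 0.5 N or contact force between the fingers and nut5 above 0.5 N).
It also fails if it takes over 72 s, if anything falls off the work surface, if the arm or the gripper's body presses on something with over 40 N, if the wrist force passes 120 N, or if a joint passes its speed limit or range.

## Working session

There is one attempt and no reset: what is moved stays moved. The work goes in short steps, Python scripts to look and compute and a tool call to move; the robot and the scene stay as the last step left them, time stands still between calls to the robot, and variables do not carry over. Pictures are saved under pics/ and viewed, and the job is handed in when it is done.

Besides the shell and the picture viewer there is one more tool, called in YAML: its name, and indented under it one key for each argument. play_rows: Moves the arm, as the interface text tells. Its arguments: {"type":"object","properties":{"motion":{"type":"array","items":{"type":"number"}},"newtons":{"type":"number"}},"required":["motion"]}

```bash
ls; mkdir -p pics; cat > h.py <<'E'
from cell import *
import numpy as np, cv2
from scipy.spatial.transform import Rotation as R
def toW(cam,p,T=None):
    T=np.array(camera_params(cam)["T"]) if T is None else T
    return (T@np.r_[p,1])[:3]
def rot(st): return R.from_euler('xyz',st["eef_rot"]).as_matrix()
def pix2w(cam,u,v,d,P=None):
    P=P or camera_params(cam)
    x=(u-P["cx"])/P["fx"];y=(v-P["cy"])/P["fy"]
    xu,yu=x,y
    for _ in range(20):
        r2=xu*xu+yu*yu; xu=x/(1+P["k1"]*r2); yu=y/(1+P["k1"]*r2)
    return toW(cam,[xu*d,yu*d,d],np.array(P["T"]))
E
python3 - <<'E'
from h import *
s=read_state();print(s)
for c in ["scene","side"]:
    im,d=camera(c);cv2.imwrite(f"pics/{c}0.png",im)
    print(c,camera_params(c))
    for n in ["tray","rack","divider_tab","mat","shaker_grip","shaker_mouth","spray_c","chock","spanner"]:
        print(n,[(np.round(toW(c,r["at"]),1),round(r["conf"],2)) for r in place_of(c,n)[:2]])
E
```

```text
pics
{'clock': 0.0, 'joints': array([-1.40056140e+00,  3.00506572e-01,  1.52157538e+00,  4.16460860e-06,
        1.32069857e+00, -6.66004723e-02]), 'qd': array([ 0.00021373,  0.00241637,  0.00053824,  0.00095667,  0.00030101,
       -0.00119624]), 'effort': array([-3.04583218e-04, -5.31809056e+01, -3.52734554e+01,  7.08380551e-02,
        2.44027114e-02, -1.22905931e-04]), 'eef_pos': array([ 128.99881147, -534.38973828,  204.86928643]), 'eef_rot': array([3.07159635, 1.56960845, 1.73763439]), 'wrist_force': array([-0.20419981,  0.65852172,  0.46653907]), 'moment': array([-0.0341456 ,  0.03251327,  0.02554094]), 'finger_gap': 94.23996177359486}
scene {'fx': 392.467945373386, 'fy': 392.467945373386, 'cx': 319.7355501215199, 'cy': 201.1170823804084, 'k1': -0.049602309127112096, 'T': array([[-6.55562884e-01,  6.47086192e-01, -3.89251545e-01,
         9.68495027e+02],
       [ 7.55132915e-01,  5.59428042e-01, -3.41781430e-01,
         3.60933678e+02],
       [-3.40381472e-03, -5.17995874e-01, -8.55376344e-01,
         1.00261561e+03],
       [ 0.00000000e+00,  0.00000000e+00,  0.00000000e+
[... 861 characters left out ...]
+02],
       [ 1.05931118e-02, -7.99119304e-01, -6.01079133e-01,
         7.31705610e+02],
       [ 0.00000000e+00,  0.00000000e+00,  0.00000000e+00,
         1.00000000e+00]])}
tray [(array([552.8,  15.7,   0.6]), 0.58)]
rack [(array([ 481.1, -349.8,    2.6]), 0.94)]
divider_tab [(array([ 485. , -350.1,   85.1]), 0.72)]
mat [(array([528.9, 333.4,   1. ]), 0.94), (array([463.4, 312.6,  13.1]), 0.62)]
shaker_grip [(array([538.7, 327.2,  89.9]), 0.69)]
shaker_mouth [(array([459.8, 317.9,  15.5]), 0.59)]
spray_c [(array([712.2, 240.2,  64.3]), 0.82)]
chock [(array([768.9, -16. ,   0.9]), 0.92)]
spanner [(array([ 484.9, -348.7,   84.8]), 0.66), (array([ 7.235e+02, -2.693e+02,  5.000e-01]), 0.5)]
```

View pics/scene0.png

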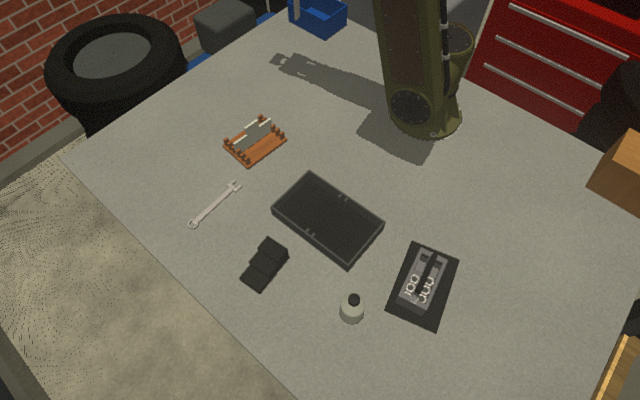

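View pics/side0.png

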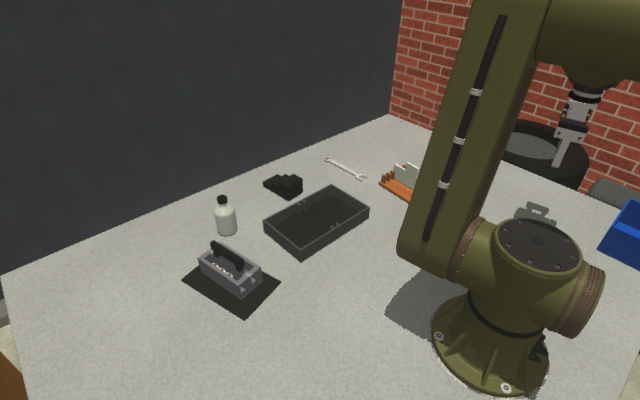

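The scene view shows the rack and divider at about (255,140), the tray at (328,220), the shaker on its mat at (422,285), and the spanner, chock and bottle at (215,203), (265,263) and (352,307). Next I need orientations from the depth.

```bash
cat >> h.py <<'E'
def cloud(cam):
    im,d=camera(cam);P=camera_params(cam)
    H,W=d.shape
    uv=np.stack(np.meshgrid(np.arange(W),np.arange(H)),-1).reshape(-1,1,2).astype(np.float64)
    x=(uv[:,0,0]-P["cx"])/P["fx"];y=(uv[:,0,1]-P["cy"])/P["fy"]
    xu,yu=x.copy(),y.copy()
    for _ in range(20):
        r2=xu*xu+yu*yu;xu=x/(1+P["k1"]*r2);yu=y/(1+P["k1"]*r2)
    dd=d.reshape(-1)
    p=np.stack([xu*dd,yu*dd,dd,np.ones_like(dd)])
    w=(np.array(P["T"])@p)[:3].T.reshape(H,W,3)
    w[d==0]=np.nan
    return im,d,w
def rect(pts):
    r=cv2.minAreaRect(pts[:,:2].astype(np.float32));b=cv2.boxPoints(r)
    e=b[1]-b[0];f=b[2]-b[1]
    l=e if np.linalg.norm(e)>np.linalg.norm(f) else f
    return np.round(r[0],1),np.round(r[1],1),round(np.degrees(np.arctan2(l[1],l[0]))%180,1)
E
python3 - <<'E'
from h import *
for c in ["scene","side"]:
    im,d,w=cloud(c)
    z=w[...,2]
    def reg(cx,cy,rad,z0,z1,n):
        m=(np.hypot(w[...,0]-cx,w[...,1]-cy)<rad)&(z>z0)&(z<z1)
        p=w[m]
        if len(p)<8: print(c,n,len(p));return
        k=np.median(p[:,2]); print(c,n,len(p),*rect(p),"z",np.percentile(p[:,2],[5,50,95]).round(1))
    reg(551,18,220,38,55,"tray")
    reg(551,18,220,-5,12,"trayfloor+")
    reg(537,330,130,86,110,"bar")
    reg(537,330,110,50,64,"lid")
    reg(485,-347,120,60,75,"plate"); reg(485,-347,120,76,110,"tab")
    reg(485,-347,150,8,50,"rack")
    reg(527,334,150,2.5,8,"mat")
E
```

```text
scene tray 1014 [618.1  21.1] [304.2 283.1] 1.2 z [38.7 43.6 48.9]
scene trayfloor+ 13519 [548.6  18.6] [439.1 433.7] 79.1 z [-2.7  1.2  7.6]
scene bar 273 [538.5 329.2] [108.9  14.5] 11.7 z [ 92.6 101.3 104.4]
scene lid 739 [537.5 328.2] [153.2  75.2] 11.7 z [56.1 59.5 62.4]
scene plate 152 [ 486.5 -344.7] [ 12.9 148.2] 176.5 z [60.6 65.8 72.9]
scene tab 100 [ 487.3 -344.4] [11.5 49.7] 175.7 z [78.3 91.1 99.6]
scene rack 1411 [ 486.4 -344.1] [133.4 171.3] 174.8 z [ 9.3 14.4 43.8]
scene mat 2773 [527.4 337. ] [289.  295.7] 171.6 z [2.7 4.7 7.4]
side tray 830 [615.1  22.1] [307.8 282. ] 1.4 z [38.6 43.7 48.3]
side trayfloor+ 8603 [547.2  18.9] [439.9 431.2] 75.7 z [-1.6  2.1  7.3]
side bar 305 [534.7 327.5] [108.9  14.9] 11.0 z [ 87.5 100.9 103.6]
side lid 774 [534.9 327.1] [152.4  78.7] 11.1 z [53.4 60.2 62.4]
side plate 94 [ 505.  -345.3] [ 12. 105.] 176.1 z [60.4 66.2 74. ]
side tab 96 [ 482.3 -343.9] [12.6 50.4] 175.2 z [77.1 89.6 98.4]
side rack 682 [ 490.9 -338.9] [122.4 146.6] 173.5 z [ 9.6 13.8 44.2]
side mat 2446 [525.5 331.8] [293.1 295.6] 131.2 z [2.7 5.1 7.5]
```

```bash
python3 - <<'E'
from h import *
for c in ["scene","side"]:
    im,d,w=cloud(c); z=w[...,2]
    m=(np.hypot(w[...,0]-551,w[...,1]-18)<180)&(z>30)&(z<55)
    print(c,rect(w[m]))
    mk=masks_of(c,"tray")
    if mk:
        q=mk[0]["region"]&(z>35)&(z<52); print(rect(w[q]))
    mk=masks_of(c,"mat")
    if mk:
        q=mk[0]["region"]&(z>0)&(z<12); print("mat",rect(w[q]))
s=read_state(); print(rot(s).round(3))
E
```

```text
scene (array([598.4,  21.3]), array([264.4, 282.9]), np.float32(91.2))
(array([552.5,  20.6]), array([172.6, 282.2]), np.float32(91.2))
mat (array([529. , 337.1]), array([221.5, 141. ]), np.float32(15.1))
side (array([595.1,  21.2]), array([269.2, 283.6]), np.float32(90.7))
(array([548.1,  21. ]), array([173.6, 283.6]), np.float32(91.1))
mat (array([528.4, 334.7]), array([227.5, 147.3]), np.float32(15.8))
[[-0.     0.972  0.235]
 [ 0.     0.235 -0.972]
 [-1.     0.    -0.   ]]
```

```bash
cat >> h.py <<'E'
def Rt(jaw,tilt=0,):
    """tool down, jaw dir z at angle jaw deg; tilt deg about tool z (fingers)"""
    a=np.radians(jaw); z=np.array([np.cos(a),np.sin(a),0]); x=np.array([0,0,-1.]); y=np.cross(z,x)
    return np.stack([x,y,z],1)@R.from_euler('z',np.radians(tilt)).as_matrix()
def plan(p,Rg,n,close):
    s=read_state(); p0=np.array(s["eef_pos"]); R0=rot(s)
    rv=R.from_matrix(R0.T@Rg).as_rotvec()
    dp=(np.array(p)-p0)
    out=[]
    for i in range(n):
        Ri=R0@R.from_rotvec(rv*i/n).as_matrix()
        out.append(list(np.round(rv/n,3)+0)+list(np.round(Ri.T@dp/n/1000,4)+0)+[close])
    print("dist",np.linalg.norm(dp).round(1),"rot deg",np.degrees(np.linalg.norm(rv)).round(2))
    print(",\n".join(",".join(f"{float(v):g}" for v in r) for r in out))
def st():
    s=read_state(); print("t",round(s["clock"],2),"p",np.round(s["eef_pos"],1),"jaw",round(np.degrees(np.arctan2(*rot(s)[[1,0],2])),2),"xaxis",rot(s)[:,0].round(3),"F",np.round(s["wrist_force"],1),"gap",round(s["finger_gap"],1),"j",np.round(s["joints"],2))
E
python3 - <<'E'
from h import *
st(); plan([485,-345,170],Rt(-94.8),9,-1)
E
```

```text
t 1.4 p [ 129.  -534.6  205.4] jaw -76.43 xaxis [-0.  0. -1.] F [ 1.5 -0.2 -0.1] gap 94.3 j [-1.4   0.3   1.52  0.    1.32 -0.07]
dist 404.9 rot deg 18.37
0.036,0,0,0.0039,0.0434,-0.0112,-1,
0.036,0,0,0.0039,0.043,-0.0127,-1,
0.036,0,0,0.0039,0.0425,-0.0143,-1,
0.036,0,0,0.0039,0.0419,-0.0158,-1,
0.036,0,0,0.0039,0.0414,-0.0173,-1,
0.036,0,0,0.0039,0.0407,-0.0187,-1,
0.036,0,0,0.0039,0.04,-0.0202,-1,
0.036,0,0,0.0039,0.0393,-0.0216,-1,
0.036,0,0,0.0039,0.0385,-0.023,-1
```

play_rows:
  motion: [0.036, 0, 0, 0.004, 0.043, -0.011, -1, 0.036, 0, 0, 0.004, 0.043, -0.013, -1, 0.036, 0, 0, 0.004, 0.0425, -0.014, -1, 0.036, 0, 0, 0.004, 0.042, -0.016, -1, 0.036, 0, 0, 0.004, 0.041, -0.017, -1, 0.036, 0, 0, 0.004, 0.041, -0.019, -1, 0.036, 0, 0, 0.004, 0.04, -0.02, -1, 0.036, 0, 0, 0.004, 0.039, -0.022, -1, 0.036, 0, 0, 0.004, 0.0385, -0.023, -1, 0, 0, 0, 0, 0, 0, -1]

```text
clock: 2.4
eef_pos: [498.4, -340.2, 168.0]
eef_rot: [0.444, 1.569, -1.233]
wrist_force: [-0.9, -0.3, -0.6]
finger_gap: 93.8
```

```bash
python3 - <<'E'
from h import *
st()
im,d,w=cloud("wrist"); cv2.imwrite("pics/w1.png",im)
for n in ["divider_tab","rack"]:
    print(n,[(np.round(toW("wrist",r["at"]),1),round(r["conf"],2)) for r in place_of("wrist",n)[:2]])
z=w[...,2]; near=np.hypot(w[...,0]-486,w[...,1]+345)<110
for a,b,n in [(80,110,"tab"),(58,74,"plate"),(30,52,"fins")]:
    p=w[near&(z>a)&(z<b)]
    if len(p)>10: print(n,len(p),rect(p),np.percentile(p[:,2],[5,50,95]).round(1))
plan([486,-345,120],Rt(-94.8),3,-1)
E
```

```text
t 2.4 p [ 498.4 -340.2  168. ] jaw -96.04 xaxis [ 0.001 -0.002 -1.   ] F [-0.9 -0.3 -0.6] gap 93.8 j [-0.66  0.45  1.41 -0.    1.28  1.02]
divider_tab [(array([ 481. , -348.1,   86. ]), 0.64), (array([ 5.451e+02,  1.960e+01, -1.000e-01]), 0.33)]
rack [(array([ 481.9, -348. ,    1.4]), 0.77)]
tab 459 (array([ 483.7, -346.2]), array([ 8., 50.]), np.float32(175.7)) [90.7 98.4 99.6]
plate 628 (array([ 483.2, -346.2]), array([  8. , 150.4]), np.float32(175.7)) [66.3 67.5 68.7]
fins 1491 (array([ 482.4, -346.5]), array([115.2, 160.6]), np.float32(175.8)) [33.2 42.2 43.6]
dist 49.6 rot deg 1.38
-0.008,0.001,0,0.0163,-0.0028,0.0009,-1,
-0.008,0.001,0,0.0163,-0.0028,0.0009,-1,
-0.008,0.001,0,0.0163,-0.0028,0.0008,-1
```

```bash
python3 - <<'E'
from h import *
plan([484,-346,68],Rt(-94.3),5,-1)
E
```

```text
dist 101.4 rot deg 1.87
-0.007,0.001,0,0.0202,-0.0021,0.0007,-1,
-0.007,0.001,0,0.0202,-0.0021,0.0007,-1,
-0.007,0.001,0,0.0202,-0.0021,0.0007,-1,
-0.007,0.001,0,0.0202,-0.0021,0.0007,-1,
-0.007,0.001,0,0.0202,-0.0021,0.0007,-1
```

View pics/w1.png

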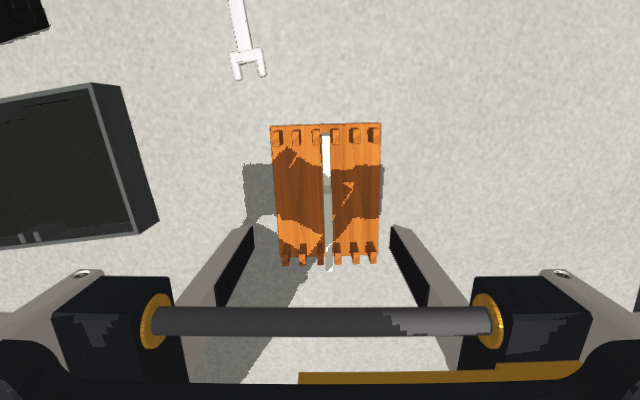

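The wrist picture shows the divider's edge at about (327,200), midway between the fingers. I'll descend and grip.

play_rows:
  motion: [-0.008, 0, 0, 0.02, -0.003, 0.001, -1, -0.008, 0, 0, 0.02, -0.003, 0.001, -1, -0.008, 0, 0, 0.02, -0.003, 0.001, -1, -0.007, 0.001, 0, 0.02, -0.003, 0.001, -1, 0, 0.001, 0, 0.02, -0.001, 0, -0.2, 0, 0, 0, 0, 0, 0, 0.2]
  newtons: 20

```text
clock: 3.15
eef_pos: [474.7, -353.1, 68.7]
eef_rot: [0.809, 1.565, -0.845]
wrist_force: [-0.0, 0.4, 1.0]
finger_gap: 81.5
```

```bash
python3 - <<'E'
from h import *
st(); plan([484,-346,67],Rt(-94.3),2,0.3)
E
```

```text
t 3.15 p [ 474.7 -353.1   68.7] jaw -94.8 xaxis [ 0.004 -0.004 -1.   ] F [-0.   0.4  1. ] gap 81.5 j [-0.7   0.53  1.53 -0.    1.07  0.95]
dist 11.8 rot deg 0.6
-0.004,0.002,-0.002,0.0009,0.0043,-0.0039,0.3,
-0.004,0.002,-0.002,0.0009,0.0043,-0.0039,0.3
```

```bash
sed -i 's/    im,d=camera(cam);P=camera_params(cam)/    P=camera_params(cam);im,d=camera(cam)/' h.py; python3 - <<'E'
from h import *
st()
im,d,w=cloud("wrist")
im,d,w=cloud("wrist"); cv2.imwrite("pics/w2.png",im);st()
z=w[...,2]; near=np.hypot(w[...,0]-486,w[...,1]+345)<110
for a,b,n in [(80,110,"tab"),(58,74,"plate"),(30,52,"fins")]:
    p=w[near&(z>a)&(z<b)]
    if len(p)>10: print(n,len(p),rect(p),np.percentile(p[:,2],[5,50,95]).round(1))
E
```

```text
t 3.15 p [ 474.7 -353.1   68.7] jaw -94.8 xaxis [ 0.004 -0.004 -1.   ] F [-0.   0.4  1. ] gap 81.5 j [-0.7   0.53  1.53 -0.    1.07  0.95]
t 3.25 p [ 476.3 -353.7   71.5] jaw -94.78 xaxis [ 0.007 -0.007 -1.   ] F [ 0.1 -0.1  1. ] gap 73.4 j [-0.7   0.53  1.53 -0.    1.07  0.95]
tab 2724 (array([ 480.2, -351.4]), array([94. , 51.7]), np.float32(62.5)) [ 83.   98.1 107.9]
plate 1449 (array([ 487.7, -345.1]), array([123.4,  85.9]), np.float32(29.5)) [65.8 67.3 71.8]
fins 3194 (array([ 483.5, -345.3]), array([115.9, 160.3]), np.float32(175.6)) [32.6 42.  43.4]
```

View pics/w2.png

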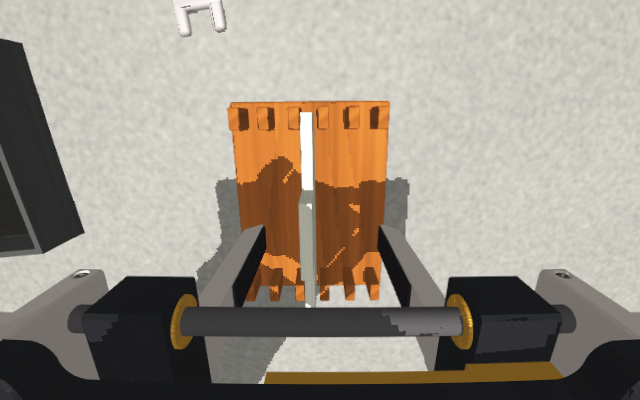

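The tab sits at about (308,220), left of the jaw middle at (323,250), so I'll shift towards it before closing.

play_rows:
  motion: [-0.004, 0, 0, 0.001, 0.0045, -0.004, 0, -0.004, 0, 0, 0.001, 0.0045, -0.004, 0, 0, 0, 0, 0, 0, 0, 0]

```text
clock: 3.55
eef_pos: [487.4, -347.3, 73.0]
eef_rot: [0.898, 1.556, -0.749]
wrist_force: [-0.8, 0.3, 0.7]
finger_gap: 49.6
```

```bash
python3 - <<'E'
from h import *
st()
im,d,w=cloud("wrist"); cv2.imwrite("pics/w3.png",im);st();plan([484.5,-345.3,68],Rt(-94.3),2,0)
E
```

```text
t 3.55 p [ 487.4 -347.3   73. ] jaw -94.34 xaxis [ 0.011 -0.01  -1.   ] F [-0.8  0.3  0.7] gap 49.6 j [-0.68  0.53  1.52 -0.    1.08  0.97]
t 3.6 p [ 487.2 -347.5   73. ] jaw -94.35 xaxis [ 0.011 -0.01  -1.   ] F [ 0.5 -0.1  0. ] gap 47.8 j [-0.68  0.53  1.52 -0.    1.08  0.97]
dist 6.2 rot deg 0.85
0,0.005,-0.006,0.0025,-0.0015,-0.001,0,
0,0.005,-0.006,0.0025,-0.0015,-0.001,0
```

View pics/w3.png

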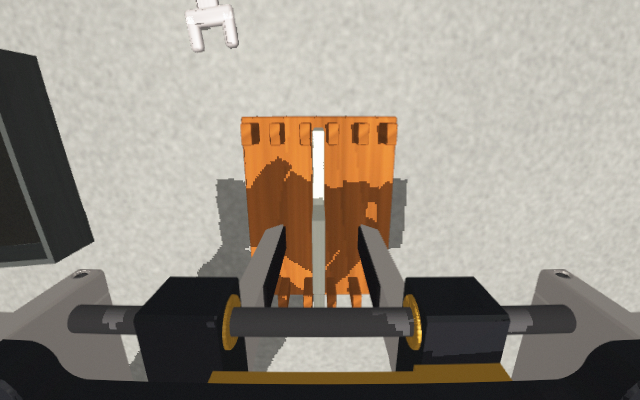

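The plate is at x≈319 and the jaw middle at about 323, so it is nearly centred. I'll trim the pose, lower 5 mm and close.

play_rows:
  motion: [0, 0.005, -0.006, 0.0025, -0.0015, -0.001, 0.3, 0, 0.005, -0.006, 0.0025, -0.0015, -0.001, 0.7, 0, 0, 0, 0, 0, 0, 1, 0, 0, 0, 0, 0, 0, 1, 0, 0, 0, 0, 0, 0, 1]
  newtons: 25

```text
clock: 4.1
eef_pos: [484.3, -345.0, 67.8]
eef_rot: [-2.365, 1.569, 2.272]
wrist_force: [-0.3, 0.0, -0.1]
finger_gap: 10.4
```

```bash
python3 - <<'E'
from h import *
st()
E
```

```text
t 4.1 p [ 484.3 -345.    67.8] jaw -94.32 xaxis [-0.001  0.002 -1.   ] F [-0.3  0.  -0.1] gap 10.4 j [-0.68  0.54  1.52  0.    1.08  0.97]
```

Nearly closed. I'll hold, then lift to about z=160.

play_rows:
  motion: [0, 0, 0, 0, 0, 0, 1, 0, 0, 0, 0, 0, 0, 1, 0, 0, 0, -0.01, 0, 0, 1, 0, 0, 0, -0.025, 0, 0, 1, 0, 0, 0, -0.03, 0, 0, 1, 0, 0, 0, -0.03, 0, 0, 1, 0, 0, 0, 0, 0, 0, 1, 0, 0, 0, 0, 0, 0, 1]

```text
clock: 4.9
eef_pos: [483.6, -344.7, 167.6]
eef_rot: [-2.258, 1.566, 2.379]
wrist_force: [-0.2, -0.0, -1.8]
finger_gap: 7.7
```

```bash
python3 - <<'E'
from h import *
st(); 
for c in ["wrist","side"]:
    im,d=camera(c);cv2.imwrite(f"pics/{c}4.png",im)
plan([550,10,165],Rt(-88.9),8,1)
E
```

```text
t 4.9 p [ 483.6 -344.7  167.6] jaw -94.33 xaxis [-0.003  0.003 -1.   ] F [-0.2 -0.  -1.8] gap 7.7 j [-0.68  0.43  1.43  0.    1.28  0.97]
dist 360.9 rot deg 5.43
-0.012,0,0,0.0004,0.0049,-0.0448,1,
-0.012,0,0,0.0004,0.0055,-0.0448,1,
-0.012,0,0,0.0004,0.006,-0.0447,1,
-0.012,0,0,0.0003,0.0065,-0.0446,1,
-0.012,0,0,0.0003,0.007,-0.0446,1,
-0.012,0,0,0.0003,0.0076,-0.0445,1,
-0.012,0,0,0.0003,0.0081,-0.0444,1,
-0.012,0,0,0.0003,0.0086,-0.0443,1
```

View pics/wrist4.png

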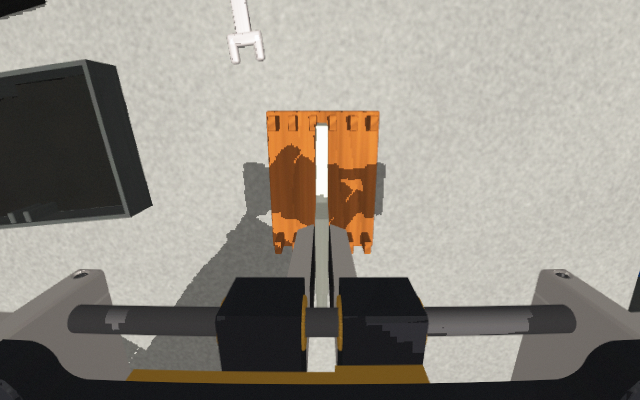

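The divider is held (gap 7.7 mm, 1.8 N of weight). I'll move to in front of the tray middle and look at the slots from there.

```bash
python3 - <<'E'
from h import *
plan([460,15,190],Rt(-89),8,1)
E
```

```text
dist 361.2 rot deg 5.33
-0.012,0,0,-0.0027,-0.0063,-0.0446,1,
-0.012,0,0,-0.0027,-0.0058,-0.0447,1,
-0.012,0,0,-0.0027,-0.0053,-0.0448,1,
-0.012,0,0,-0.0028,-0.0048,-0.0448,1,
-0.012,0,0,-0.0028,-0.0043,-0.0449,1,
-0.012,0,0,-0.0028,-0.0037,-0.0449,1,
-0.012,0,0,-0.0028,-0.0032,-0.0449,1,
-0.012,0,0,-0.0028,-0.0027,-0.045,1
```

play_rows:
  motion: [-0.012, 0, 0, -0.003, -0.006, -0.045, 1, -0.012, 0, 0, -0.003, -0.006, -0.045, 1, -0.012, 0, 0, -0.003, -0.005, -0.045, 1, -0.012, 0, 0, -0.003, -0.005, -0.045, 1, -0.012, 0, 0, -0.003, -0.004, -0.045, 1, -0.012, 0, 0, -0.003, -0.004, -0.045, 1, -0.012, 0, 0, -0.003, -0.003, -0.045, 1, -0.012, 0, 0, -0.003, -0.003, -0.04, 1, 0, 0, 0, 0, 0, 0, 1, 0, 0, 0, 0, 0, 0, 1, 0, 0, 0, 0, 0, 0, 1]

```text
clock: 6.1
eef_pos: [452.8, 24.6, 182.1]
eef_rot: [-1.991, 1.547, 2.744]
wrist_force: [-0.0, 0.4, -1.4]
finger_gap: 7.7
```

```bash
python3 - <<'E'
from h import *
st()
im,d,w=cloud("wrist"); cv2.imwrite("pics/w5.png",im);st()
mk=masks_of("wrist","tray"); print([m["conf"] for m in mk])
if mk:
    z=w[...,2]; q=mk[0]["region"]&(z>40)&(z<50); print(rect(w[q]))
    p=w[q]; c=np.median(p,0)
    np.save("tray.npy",p)
print("tray",[(toW("wrist",r["at"]).round(1),r["conf"]) for r in place_of("wrist","tray")])
print("tab",[(toW("wrist",r["at"]).round(1),r["conf"]) for r in place_of("wrist","divider_tab")])
E
```

```text
t 6.1 p [452.8  24.6 182.1] jaw -88.73 xaxis [-0.022  0.009 -1.   ] F [-0.   0.4 -1.4] gap 7.7 j [-0.03  0.12  1.8   0.01  1.25  1.51]
t 6.15 p [452.7  24.3 182.1] jaw -88.76 xaxis [-0.022  0.009 -1.   ] F [-0.1  0.  -1.3] gap 7.7 j [-0.03  0.12  1.8   0.01  1.25  1.51]
[0.76]
(array([550.9,  20.6]), array([170.4, 281.4]), np.float32(91.0))
tray [(array([ 5.497e+02,  2.340e+01, -5.000e-01]), 0.9)]
tab [(array([453. ,  24.8, 199.1]), 0.86)]
```

View pics/w5.png

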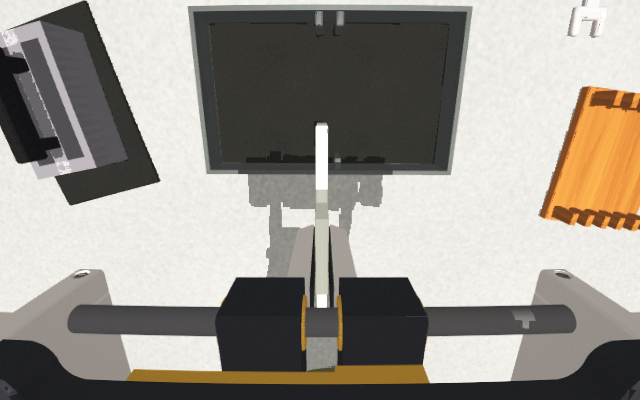

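The far slot shows between its fins at (319,18) and (340,18), and the divider's far end is at (321,125). I'll convert both to world coordinates.

```bash
python3 - <<'E'
from h import *
im,d,w=cloud("wrist"); st()
z=w[...,2];X=w[...,0];Y=w[...,1]
m=(X>605)&(X<627)&(abs(Y-21)<22)&(z>39)&(z<50)
p=w[m];print(len(p)); 
for x0 in range(606,628,3):
    q=p[(abs(p[:,0]-x0)<1.5)]
    if len(q): print(x0,np.sort(q[:,1]).round(0)[::max(1,len(q)//12)])
# plate top edge: TCP z 182 -> plate top approx 182+19-72+55-? 
m=(z>165)&(z<195)&(abs(Y-24)<12)&(X>470)&(X<545)
p=w[m];print(len(p),p.min(0),p.max(0),rect(p))
m=(z>188)&(z<225)&(abs(Y-24)<9)&(X>440)&(X<500)
p=w[m];print(len(p),p.min(0),p.max(0))
E
```

```text
t 6.35 p [453.   24.3 182.6] jaw -88.79 xaxis [-0.021  0.009 -1.   ] F [-0.   0.5 -1.3] gap 7.6 j [-0.03  0.12  1.8   0.01  1.25  1.51]
211
618 [ 8.  9. 10. 11. 12. 13. 14. 29. 30. 31. 32. 33. 34. 35.]
621 [ 8.  9. 10. 11. 12. 13. 15. 28. 29. 30. 32. 33. 34. 35. 36.]
624 [ 8.  9. 10. 11. 12. 14. 15. 29. 30. 31. 32. 33. 35. 36.]
627 [ 8.  9. 10. 11. 13. 14. 15. 29. 30. 31. 32. 33. 33. 34. 36.]
1013 [478.08928207  21.1797149  167.32851486] [528.71387883  29.28222219 194.66144306] (array([503.4,  25.2]), array([50.5,  7.4]), np.float32(0.9))
1475 [440.01397384  15.02790333 188.01011689] [479.66870272  32.9217694  224.95744534]
```

```bash
python3 - <<'E'
from h import *
plan([550,20.6,130],Rt(-89),6,1)
E
```

```text
dist 110.4 rot deg 1.34
0.001,-0.002,0.003,0.0084,0.0163,0.001,1,
0.001,-0.002,0.003,0.0085,0.0163,0.001,1,
0.001,-0.002,0.003,0.0085,0.0163,0.001,1,
0.001,-0.002,0.003,0.0086,0.0162,0.001,1,
0.001,-0.002,0.003,0.0087,0.0162,0.001,1,
0.001,-0.002,0.003,0.0087,0.0162,0.0009,1
```

play_rows:
  motion: [0.001, -0.001, 0.003, 0.0085, 0.0163, 0.001, 1, 0.001, -0.001, 0.003, 0.0085, 0.0163, 0.001, 1, 0.001, -0.001, 0.003, 0.0085, 0.0163, 0.001, 1, 0.001, -0.001, 0.003, 0.0085, 0.0163, 0.001, 1, 0.001, -0.001, 0.003, 0.0085, 0.0162, 0.001, 1, 0.001, -0.001, 0.003, 0.0085, 0.0162, 0.001, 1, 0, 0, 0, 0, 0, 0, 1, 0, 0, 0, 0, 0, 0, 1]

```text
clock: 7.15
eef_pos: [553.8, 15.7, 128.0]
eef_rot: [-2.533, 1.567, 2.188]
wrist_force: [-0.6, -0.1, -1.8]
finger_gap: 7.9
```

```bash
python3 - <<'E'
from h import *
st();plan([550,20.6,125],Rt(-89),2,1)
E
```

```text
t 7.15 p [553.8  15.7 128. ] jaw -89.54 xaxis [-0.002  0.003 -1.   ] F [-0.6 -0.1 -1.8] gap 7.9 j [-0.04  0.38  1.6   0.    1.16  1.52]
dist 6.9 rot deg 0.59
-0.005,-0.002,0.001,0.0015,-0.0019,-0.0024,1,
-0.005,-0.002,0.001,0.0015,-0.0019,-0.0025,1
```

play_rows:
  motion: [-0.005, -0.001, 0.001, 0.005, -0.002, -0.0025, 1, -0.005, -0.001, 0.001, 0.005, -0.002, -0.0025, 1, 0, 0, 0, 0.005, 0, 0, 1, 0, 0, 0, 0, 0, 0, 1, 0, 0, 0, 0, 0, 0, 1]

```text
clock: 7.65
eef_pos: [548.0, 21.1, 113.2]
eef_rot: [2.335, 1.569, 0.783]
wrist_force: [0.1, 0.9, -1.5]
finger_gap: 8.0
```

```bash
python3 - <<'E'
from h import *
st();plan([550,20.6,112],Rt(-89),2,1)
im,d,w=cloud("wrist"); cv2.imwrite("pics/w6.png",im)
E
```

```text
t 7.65 p [548.   21.1 113.2] jaw -88.92 xaxis [ 0.001  0.001 -1.   ] F [ 0.1  0.9 -1.5] gap 8.0 j [-0.03  0.39  1.63  0.    1.12  1.52]
dist 2.3 rot deg 0.12
0.001,-0.001,-0.001,0.0006,0.001,0.0003,1,
0.001,-0.001,-0.001,0.0006,0.001,0.0003,1
```

View pics/w6.png

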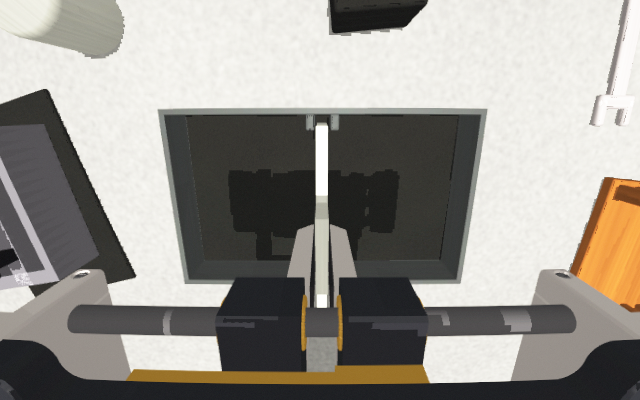

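The plate end at (321,125) lines up with the slot between the fins at (311,121) and (334,121). Going down.

play_rows:
  motion: [0, 0, 0, 0.01, 0.001, 0, 1, 0, 0, 0, 0.01, 0.001, 0, 1, 0, 0, 0, 0.01, 0, 0, 1, 0, 0, 0, 0, 0, 0, 1]

```text
clock: 8.1
eef_pos: [550.1, 21.0, 80.3]
eef_rot: [2.519, 1.569, 0.967]
wrist_force: [-0.1, -0.4, -1.5]
finger_gap: 7.8
```

```bash
python3 - <<'E'
from h import *
st();plan([550,20.6,61.5],Rt(-89),2,1)
E
```

```text
t 8.1 p [550.1  21.   80.3] jaw -88.93 xaxis [ 0.001  0.001 -1.   ] F [-0.1 -0.4 -1.5] gap 7.8 j [-0.03  0.44  1.65  0.    1.06  1.52]
dist 18.8 rot deg 0.1
0.001,-0.001,0,0.0094,-0.0001,0.0002,1,
0.001,-0.001,0,0.0094,-0.0001,0.0002,1
```

play_rows:
  motion: [0, 0, 0, 0.007, 0, 0, 1, 0, 0, 0, 0.007, 0, 0, 1, 0, 0, 0, 0.003, 0, 0, 1, 0, 0, 0, 0, 0, 0, 1]

```text
clock: 8.5
eef_pos: [550.1, 21.0, 61.3]
eef_rot: [3.012, 1.57, 1.46]
wrist_force: [-0.2, 0.3, -1.4]
finger_gap: 7.8
```

```bash
python3 - <<'E'
from h import *
st()
E
```

```text
t 8.5 p [550.1  21.   61.3] jaw -88.93 xaxis [ 0.     0.001 -1.   ] F [-0.2  0.3 -1.4] gap 7.8 j [-0.03  0.46  1.66  0.    1.02  1.52]
```

play_rows:
  motion: [0, 0, 0, 0.001, 0, 0, 1, 0, 0, 0, 0, 0, 0, 0.5, 0, 0, 0, 0, 0, 0, 0.3, 0, 0, 0, 0, 0, 0, 0.2, 0, 0, 0, 0, 0, 0, 0.2, 0, 0, 0, -0.02, 0, 0, 0.2, 0, 0, 0, -0.04, 0, 0, 0, 0, 0, 0, -0.04, 0, 0, 0, 0, 0, 0, -0.03, 0, 0, -0.2, 0, 0, 0, 0, 0, 0, -0.2]

```text
clock: 9.5
eef_pos: [550.2, 20.9, 196.4]
eef_rot: [2.156, 1.569, 0.604]
wrist_force: [0.1, 0.6, -0.3]
finger_gap: 55.9
```

```bash
python3 - <<'E'
from h import *
st()
im,d,w=cloud("wrist"); cv2.imwrite("pics/w7.png",im)
z=w[...,2];X=w[...,0];Y=w[...,1];nr=(abs(X-551)<90)&(abs(Y-21)<12)
for a,b in [(80,100),(54,68)]:
    p=w[nr&(z>a)&(z<b)]
    if len(p)>5: print(len(p),rect(p),np.percentile(p[:,2],[5,50,95]).round(1))
for c in ["scene","side"]:
    camera(c); print(c,[(toW(c,r["at"]).round(1),r["conf"]) for r in place_of(c,"divider_tab")])
E
```

```text
t 9.5 p [550.2  20.9 196.4] jaw -88.93 xaxis [ 0.002  0.001 -1.   ] F [ 0.1  0.6 -0.3] gap 55.9 j [-0.03  0.31  1.53  0.    1.3   1.52]
380 (array([551.5,  21. ]), array([49.5,  7.5]), np.float32(0.9)) [89.8 91.2 92.3]
539 (array([551.5,  21.1]), array([148.8,   7.9]), np.float32(0.9)) [58.8 60.2 61.6]
scene [(array([553. ,  22.1,  80.4]), 0.62)]
side [(array([551.6,  17. ,  75.5]), 0.72)]
```

View pics/w7.png

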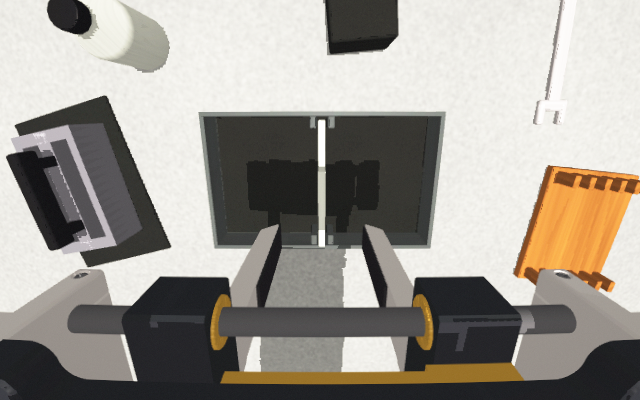

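The divider is seated: tab centre (551.5, 21.1), tops at z 60 and 91, yaw 0.9°. In the picture it runs from (321,120) to (321,245) between both fin pairs. On to the shaker.

```bash
python3 - <<'E'
from h import *
plan([500,315,195],Rt(-78.7),7,-1)
E
```

```text
dist 298.1 rot deg 10.25
-0.026,0,0.001,-0.0005,-0.0061,-0.0421,-1,
-0.026,0,0.001,-0.0005,-0.005,-0.0423,-1,
-0.026,0,0.001,-0.0005,-0.0039,-0.0424,-1,
-0.026,0,0.001,-0.0006,-0.0029,-0.0425,-1,
-0.026,0,0.001,-0.0006,-0.0018,-0.0425,-1,
-0.026,0,0.001,-0.0006,-0.0007,-0.0426,-1,
-0.026,0,0.001,-0.0006,0.0004,-0.0426,-1
```

play_rows:
  motion: [-0.026, 0, 0, 0, -0.006, -0.042, -1, -0.026, 0, 0, 0, -0.005, -0.042, -1, -0.026, 0, 0, 0, -0.004, -0.042, -1, -0.026, 0, 0, 0, -0.003, -0.042, -1, -0.026, 0, 0, 0, -0.002, -0.042, -1, -0.026, 0, 0, 0, -0.001, -0.042, -1, -0.026, 0, 0, 0, 0, -0.035, -1, 0, 0, 0, 0, 0, 0, -1, 0, 0, 0, 0, 0, 0, -1, 0, 0, 0, 0, 0, 0, -1]

```text
clock: 10.75
eef_pos: [494.2, 313.4, 178.6]
eef_rot: [-1.564, 1.545, -2.93]
wrist_force: [0.3, -0.2, 0.4]
finger_gap: 93.9
```

```bash
python3 - <<'E'
from h import *
st()
im,d,w=cloud("wrist"); cv2.imwrite("pics/w8.png",im)
z=w[...,2];X=w[...,0];Y=w[...,1];nr=np.hypot(X-537,Y-329)<100
for a,b,n in [(94,108,"bar"),(52,66,"lid"),(2,9,"mat")]:
    q=nr&(z>a)&(z<b)
    if n=="mat": 
        mk=masks_of("wrist","mat"); q=mk[0]["region"]&(z>0)&(z<10) if mk else q
    p=w[q]
    if len(p)>5: print(n,len(p),rect(p),np.percentile(p[:,2],[5,50,95]).round(1))
for n in ["mat","shaker_grip","shaker_mouth"]:print(n,[(toW("wrist",r["at"]).round(1),r["conf"]) for r in place_of("wrist",n)])
E
```

```text
t 10.75 p [494.2 313.4 178.6] jaw -78.27 xaxis [-0.025 -0.005 -1.   ] F [ 0.3 -0.2  0.4] gap 93.9 j [0.5  0.41 1.43 0.01 1.32 1.86]
bar 1850 (array([537.8, 328.9]), array([108.1,  14. ]), np.float32(11.7)) [ 98.9 101.2 102.3]
lid 4253 (array([537.1, 328.6]), array([150.4,  76.8]), np.float32(11.8)) [58.1 59.4 60.6]
mat 9464 (array([527.7, 336.1]), array([223.2, 142.9]), np.float32(15.5)) [3.9 5.2 6.5]
mat []
shaker_grip [(array([540. , 327.2,  92.6]), 0.69), (array([540.9, 312.3,  22.1]), 0.19)]
shaker_mouth [(array([463.6, 313.4,  15.7]), 0.92)]
```

View pics/w8.png

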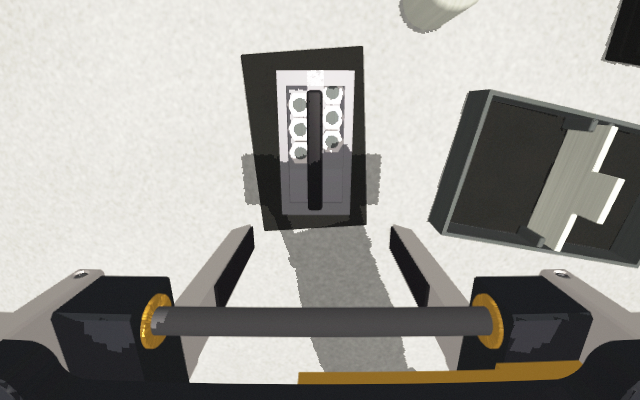

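The bar runs from (315,92) to (315,208), with three nuts visible in each chute at the far end (rows 90 to 155). Bar centre (537.8, 328.9), yaw 11.7°; mat centre (527.7, 336.1).

```bash
python3 - <<'E'
from h import *
plan([537.6,329,125],Rt(-78.3),4,-1)
E
```

```text
dist 71.2 rot deg 1.4
0,0,0.006,0.0134,0.0116,-0.0017,-1,
0,0,0.006,0.0134,0.0116,-0.0017,-1,
0,0,0.006,0.0135,0.0115,-0.0017,-1,
0,0,0.006,0.0136,0.0114,-0.0017,-1
```

play_rows:
  motion: [0, 0, 0.006, 0.0135, 0.0115, -0.0015, -0.5, 0, 0, 0.006, 0.0135, 0.0115, -0.0015, -0.3, 0, 0, 0.006, 0.0135, 0.0115, -0.0015, -0.2, 0, 0, 0.006, 0.0135, 0.0115, -0.0015, -0.2, 0, 0, 0, 0, 0, 0, -0.2, 0, 0, 0, 0, 0, 0, -0.2]

```text
clock: 11.6
eef_pos: [540.7, 326.2, 125.2]
eef_rot: [1.903, 1.567, 0.532]
wrist_force: [-0.2, 0.6, 0.3]
finger_gap: 56.7
```

```bash
python3 - <<'E'
from h import *
st()
im,d,w=cloud("wrist"); cv2.imwrite("pics/w9.png",im)
plan([537.6,329,71],Rt(-78.3),4,-0.2)
E
```

```text
t 11.6 p [540.7 326.2 125.2] jaw -78.56 xaxis [ 0.003  0.002 -1.   ] F [-0.2  0.6  0.3] gap 56.7 j [0.48 0.55 1.36 0.   1.23 1.86]
dist 54.3 rot deg 0.33
-0.001,0,-0.001,0.0135,-0.0006,-0.0008,-0.2,
-0.001,0,-0.001,0.0135,-0.0006,-0.0008,-0.2,
-0.001,0,-0.001,0.0135,-0.0006,-0.0008,-0.2,
-0.001,0,-0.001,0.0135,-0.0006,-0.0008,-0.2
```

View pics/w9.png

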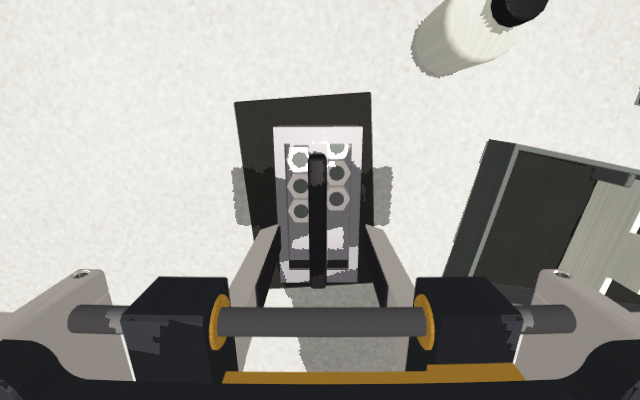

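The bar at x≈318 is between the fingers, with the jaw middle at about 322. Descend with a small correction, then grip at 50 N.

play_rows:
  motion: [0, 0, 0, 0.0135, -0.0006, -0.001, -0.2, 0, 0, 0, 0.0135, -0.0006, -0.001, -0.2, 0, 0, 0, 0.0135, -0.0006, -0.001, -0.2, 0, 0, 0, 0.0125, -0.0006, -0.001, -0.2, 0, 0, 0, 0, 0, 0, 0.2, 0, 0, 0, 0, 0, 0, 0.6, 0, 0, 0, 0, 0, 0, 1, 0, 0, 0, 0, 0, 0, 1, 0, 0, 0, 0, 0, 0, 1, 0, 0, 0, 0, 0, 0, 1]
  newtons: 50

```text
clock: 12.65
eef_pos: [537.0, 330.0, 69.7]
eef_rot: [1.85, 1.565, 0.48]
wrist_force: [-0.2, 0.7, -6.5]
finger_gap: 13.7
```

```bash
python3 - <<'E'
from h import *
st()
E
```

```text
t 12.65 p [537.  330.   69.7] jaw -78.54 xaxis [ 0.005  0.003 -1.   ] F [-0.2  0.7 -6.5] gap 13.7 j [ 0.49  0.61  1.41 -0.    1.12  1.86]
```

play_rows:
  motion: [0, 0, 0, -0.01, 0, 0, 1, 0, 0, 0, -0.02, 0, 0, 1, 0, 0, 0, -0.03, 0, 0, 1, 0, 0, 0, -0.03, 0, 0, 1, 0, 0, 0, -0.025, 0, 0, 1, 0, 0, 0, -0.01, 0, 0, 1, 0, 0, 0, 0, 0, 0, 1, 0, 0, 0, 0, 0, 0, 1]

```text
clock: 13.45
eef_pos: [533.9, 328.4, 197.0]
eef_rot: [-1.379, 1.566, -2.75]
wrist_force: [0.6, 0.9, -6.5]
finger_gap: 13.2
```

```bash
cat >> h.py <<'E'
TX,TY,TYAW=550.9,20.6,np.radians(0.95)
def tcp_for(th,lx,lz,ly=0.0):
    """TCP for tilt th deg with mouth lip at tray x=lx,y=ly,z=lz"""
    Rg=Rt(np.degrees(TYAW)-90,th)
    lip=np.array([TX+lx*np.cos(TYAW)-ly*np.sin(TYAW),TY+lx*np.sin(TYAW)+ly*np.cos(TYAW),lz])
    ux=Rg[:,1]; uz=-Rg[:,0]      # shaker x, z
    G=lip+75*ux+77*uz
    return G+19.3*Rg[:,0],Rg
def lip_now(s=None):
    s=s or read_state(); Rg=rot(s); G=np.array(s["eef_pos"])-19.3*Rg[:,0]
    l=G-75*Rg[:,1]+77*Rg[:,0]
    d=l[:2]-[TX,TY]; c,sn=np.cos(TYAW),np.sin(TYAW)
    return np.round([c*d[0]+sn*d[1],-sn*d[0]+c*d[1],l[2]],1), np.round(np.degrees(np.arctan2(Rg[:,0]@[np.cos(TYAW),np.sin(TYAW),0],-Rg[2,0])),1)
E
python3 - <<'E'
from h import *
st()
for th in (0,10,20,30,40):
    print(th,tcp_for(th,55,70,0.4)[0].round(1))
im,d=camera("side");cv2.imwrite("pics/s10.png",im)
plan([640,22,200],Rt(-89.05),9,1)
E
```

```text
t 13.45 p [533.9 328.4 197. ] jaw -78.55 xaxis [-0.004 -0.002 -1.   ] F [ 0.6  0.9 -6.5] gap 13.2 j [0.49 0.48 1.29 0.   1.37 1.86]
0 [680.9  23.2 127.7]
10 [669.7  23.  139.8]
20 [656.6  22.8 149.9]
30 [642.   22.5 157.5]
40 [626.2  22.2 162.4]
dist 324.3 rot deg 10.5
0.02,0,0.001,-0.0004,0.0048,0.0357,1,
0.02,0,0.001,-0.0004,0.0055,0.0356,1,
0.02,0,0.001,-0.0004,0.0063,0.0355,1,
0.02,0,0.001,-0.0004,0.007,0.0353,1,
0.02,0,0.001,-0.0004,0.0077,0.0352,1,
0.02,0,0.001,-0.0004,0.0084,0.035,1,
0.02,0,0.001,-0.0004,0.0091,0.0349,1,
0.02,0,0.001,-0.0004,0.0098,0.0347,1,
0.02,0,0.001,-0.0004,0.0105,0.0345,1
```

View pics/s10.png

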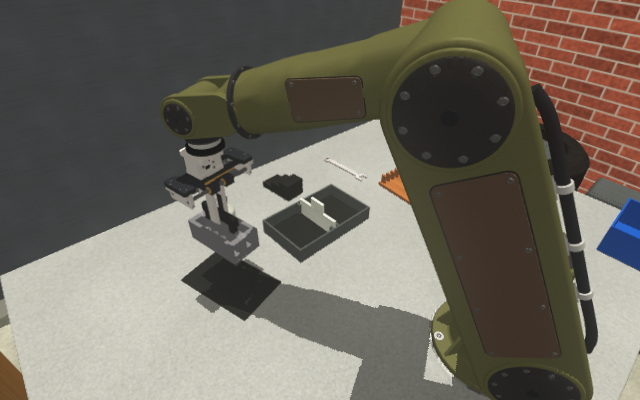

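The shaker hangs level from the gripper at about (222,235) over its mat. I'll carry it to above the tray, ramping the speed gently.

play_rows:
  motion: [0.01, 0, 0, 0, 0.002, 0.017, 1, 0.02, 0, 0, 0, 0.005, 0.03, 1, 0.02, 0, 0, 0, 0.006, 0.036, 1, 0.02, 0, 0, 0, 0.007, 0.036, 1, 0.02, 0, 0, 0, 0.007, 0.036, 1, 0.02, 0, 0, 0, 0.008, 0.036, 1, 0.02, 0, 0, 0, 0.008, 0.036, 1, 0.02, 0, 0, 0, 0.009, 0.036, 1, 0.02, 0, 0, 0, 0.009, 0.03, 1, 0.01, 0, 0, 0, 0.007, 0.015, 1, 0, 0, 0, 0, 0.003, 0.004, 1, 0, 0, 0, 0, 0, 0, 1]

```text
clock: 14.7
eef_pos: [639.1, 6.6, 181.0]
eef_rot: [-1.332, 1.543, -2.894]
wrist_force: [0.1, -0.6, -6.8]
finger_gap: 13.6
```

```bash
python3 - <<'E'
from h import *
st();print(lip_now())
p,Rg=tcp_for(12,60,95,0.4);plan(p,Rg,4,1)
E
```

```text
t 14.7 p [639.1   6.6 181. ] jaw -89.48 xaxis [-0.027 -0.007 -1.   ] F [ 0.1 -0.6 -6.8] gap 13.6 j [-0.04  0.54  1.25 -0.01  1.38  1.52]
(array([ 11.4, -15.2, 125.4]), np.float64(-1.6))
dist 39.6 rot deg 13.56
-0.002,0.002,0.059,0.0032,0.0084,-0.004,1,
-0.002,0.002,0.059,0.0037,0.0082,-0.004,1,
-0.002,0.002,0.059,0.0042,0.008,-0.004,1,
-0.002,0.002,0.059,0.0047,0.0077,-0.004,1
```

play_rows:
  motion: [-0.002, 0.002, 0.059, 0.0032, 0.0084, -0.004, 1, -0.002, 0.002, 0.059, 0.0037, 0.0082, -0.004, 1, -0.002, 0.002, 0.059, 0.0042, 0.008, -0.004, 1, -0.002, 0.002, 0.059, 0.0047, 0.0077, -0.004, 1, 0, 0, 0, 0, 0, 0, 1, 0, 0, 0, 0, 0, 0, 1]

```text
clock: 15.3
eef_pos: [670.2, 31.7, 164.9]
eef_rot: [1.585, 1.36, 0.041]
wrist_force: [-0.3, 0.4, -6.2]
finger_gap: 13.5
```

```bash
python3 - <<'E'
from h import *
st();print(lip_now())
im,d=camera("scene");cv2.imwrite("pics/sc11.png",im[60:360,180:500].repeat(2,0).repeat(2,1)[:600,:640])
im,d,w=cloud("wrist");cv2.imwrite("pics/w11.png",im)
im,d=camera("side");cv2.imwrite("pics/s11.png",im[120:320,140:440].repeat(2,0).repeat(2,1))
p,Rg=tcp_for(17,57,75,0.4);plan(p,Rg,3,1)
E
```

```text
t 15.3 p [670.2  31.7 164.9] jaw -88.44 xaxis [ 0.209  0.009 -0.978] F [-0.3  0.4 -6.2] gap 13.5 j [-0.01  0.48  1.38  0.01  1.07  1.53]
(array([58.1,  8.6, 92.8]), np.float64(12.1))
dist 17.2 rot deg 4.91
0.003,-0.002,0.028,0.0036,-0.0036,0.0026,1,
0.003,-0.002,0.028,0.0035,-0.0037,0.0026,1,
0.003,-0.002,0.028,0.0034,-0.0037,0.0026,1
```

View pics/sc11.png

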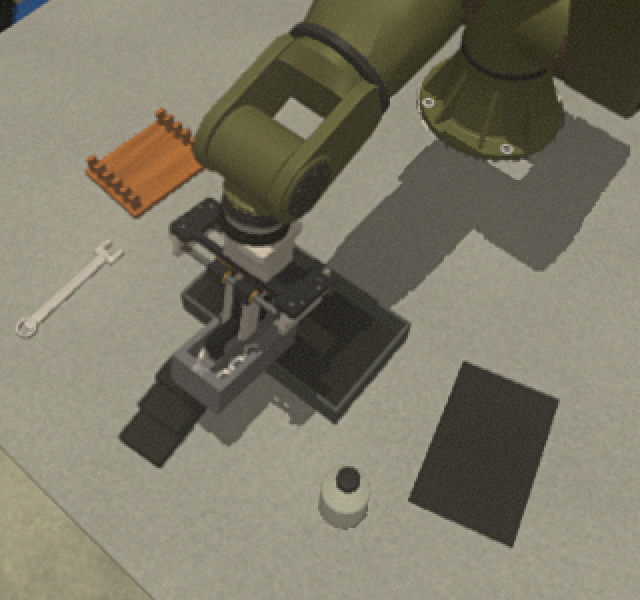

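View pics/s11.png

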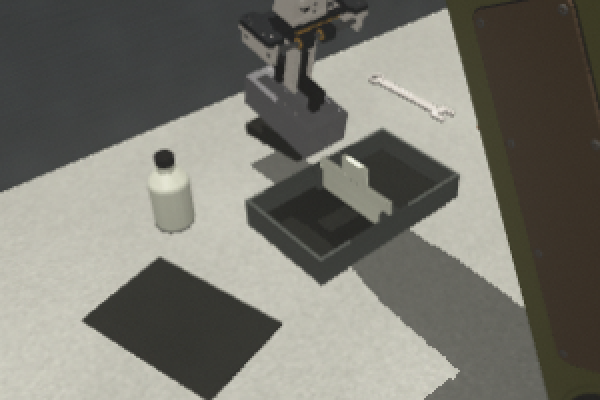

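View pics/w11.png

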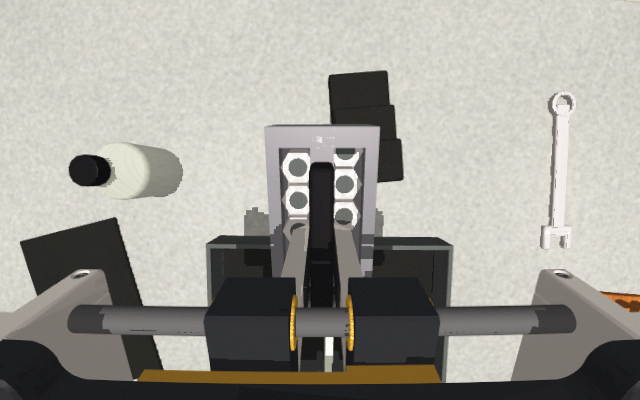

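The wrist view shows all six nuts still back in the chutes, at (297,165), (297,200), (297,235), (346,158), (346,185) and (346,215). The shaker is about 8 mm too far to +y, so I'll correct that and tilt to 17°.

play_rows:
  motion: [0.003, -0.002, 0.028, 0.0036, -0.0036, 0.0026, 1, 0.003, -0.002, 0.028, 0.0036, -0.0036, 0.0026, 1, 0.003, -0.002, 0.028, 0.0036, -0.0036, 0.0026, 1, 0, 0, 0, 0, 0, 0, 1, 0, 0, 0, 0, 0, 0, 1]

```text
clock: 15.95
eef_pos: [662.9, 22.3, 152.4]
eef_rot: [1.567, 1.276, 0.012]
wrist_force: [0.6, 0.4, -6.1]
finger_gap: 13.9
```

```bash
python3 - <<'E'
from h import *
st();print(lip_now())
p,Rg=tcp_for(20,57,74,0.4);plan(p,Rg,2,1)
E
```

```text
t 15.95 p [662.9  22.3 152.4] jaw -89.12 xaxis [ 0.291  0.003 -0.957] F [ 0.6  0.4 -6.1] gap 13.9 j [-0.03  0.43  1.49  0.01  0.92  1.52]
(array([57. , -0.2, 75.4]), np.float64(16.9))
dist 4.5 rot deg 3.11
0,0.001,0.027,-0.0013,-0.0018,-0.0003,1,
0,0.001,0.027,-0.0014,-0.0018,-0.0003,1
```

play_rows:
  motion: [0, 0, 0.027, -0.0013, -0.0018, -0.0005, 1, 0, 0, 0.027, -0.0013, -0.0018, -0.0005, 1, 0, 0, 0, 0, 0.005, 0, 1, 0, 0, 0, 0, -0.01, 0, 1, 0, 0, 0, 0, 0.01, 0, 1, 0, 0, 0, 0, -0.01, 0, 1, 0, 0, 0, 0, 0.01, 0, 1, 0, 0, 0, 0, -0.01, 0, 1, 0, 0, 0, 0, 0.005, 0, 1, 0, 0, 0, 0, 0, 0, 1]

```text
clock: 16.95
eef_pos: [664.8, 23.5, 158.8]
eef_rot: [1.568, 1.226, 0.013]
wrist_force: [0.7, -0.5, -5.5]
finger_gap: 13.9
```

```bash
cat > look.py <<'E'
from h import *
import sys
st();print(lip_now())
im,_=camera("wrist");im2,_=camera("side")
a=im[80:380,180:480]; b=im2[120:270,230:380].repeat(2,0).repeat(2,1)
cv2.imwrite(f"pics/{sys.argv[1]}.png",np.hstack([a,b]))
p,Rg=tcp_for(float(sys.argv[2]),57,74,0.4);plan(p,Rg,2,1)
E
python3 look.py L1 22
```

```text
t 16.95 p [664.8  23.5 158.8] jaw -89.1 xaxis [ 0.338  0.004 -0.941] F [ 0.7 -0.5 -5.5] gap 13.9 j [-0.02  0.41  1.52  0.02  0.86  1.52]
(array([62.8,  1. , 79.2]), np.float64(19.7))
dist 8.6 rot deg 2.33
0,0.001,0.02,-0.0002,-0.0043,0.0003,1,
0,0.001,0.02,-0.0003,-0.0043,0.0003,1
```

View pics/L1.png

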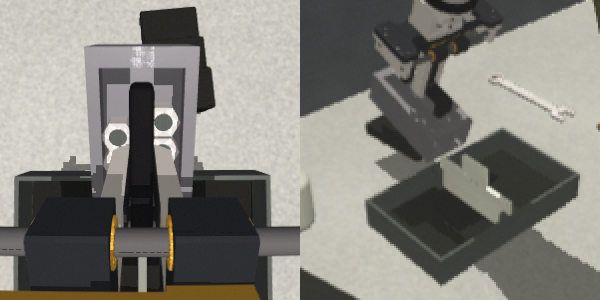

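The nuts are creeping mouthwards: the rearmost are now at (118,138) and (166,122), and none are in the tray yet. I'll recentre and keep shaking at 22°.

play_rows:
  motion: [0, 0, 0.02, 0, -0.0045, 0, 1, 0, 0, 0.02, 0, -0.0045, 0, 1, 0, 0, 0, 0, 0.005, 0, 1, 0, 0, 0, 0, -0.011, 0, 1, 0, 0, 0, 0, 0.01, 0, 1, 0, 0, 0, 0, -0.011, 0, 1, 0, 0, 0, 0, 0.01, 0, 1, 0, 0, 0, 0, -0.011, 0, 1, 0, 0, 0, 0, 0.006, 0, 1, 0, 0, 0, 0, 0, 0, 1]

```text
clock: 18.05
eef_pos: [659.9, 23.2, 158.5]
eef_rot: [1.568, 1.186, 0.013]
wrist_force: [0.7, 0.9, -5.2]
finger_gap: 13.2
```

```bash
python3 look.py L2 22
```

```text
t 18.05 p [659.9  23.2 158.5] jaw -89.11 xaxis [ 0.375  0.005 -0.927] F [ 0.7  0.9 -5.2] gap 13.2 j [-0.03  0.38  1.57  0.02  0.8   1.52]
(array([61.2,  0.8, 76.9]), np.float64(22.0))
dist 3.8 rot deg 0.09
0,0.001,0,0.0003,-0.0019,0.0002,1,
0,0.001,0,0.0003,-0.0019,0.0002,1
```

View pics/L2.png

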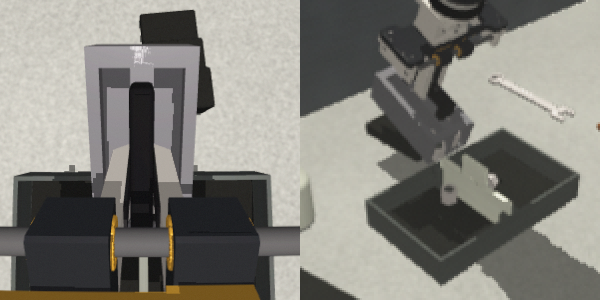

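One nut stands in the +y half at (448,195), another shows at the mouth near (465,150), and one is just visible beyond the divider at (492,182). The force has dropped to 5.2 N. More shaking.

play_rows:
  motion: [0, 0, 0, 0, -0.004, 0, 1, 0, 0, 0, 0, 0.005, 0, 1, 0, 0, 0, 0, -0.011, 0, 1, 0, 0, 0, 0, 0.01, 0, 1, 0, 0, 0, 0, -0.011, 0, 1, 0, 0, 0, 0, 0.01, 0, 1, 0, 0, 0, 0, -0.011, 0, 1, 0, 0, 0, 0, 0.006, 0, 1, 0, 0, 0, 0, 0, 0, 1]

```text
clock: 19.05
eef_pos: [656.7, 23.1, 158.6]
eef_rot: [1.568, 1.183, 0.013]
wrist_force: [0.6, -0.0, -3.7]
finger_gap: 13.6
```

```bash
python3 look.py L3 24
```

```text
t 19.05 p [656.7  23.1 158.6] jaw -89.11 xaxis [ 0.378  0.005 -0.926] F [ 0.6 -0.  -3.7] gap 13.6 j [-0.03  0.37  1.58  0.02  0.8   1.52]
(array([58.2,  0.7, 76.8]), np.float64(22.2))
dist 3.1 rot deg 1.87
0,0.001,0.016,-0.0003,-0.0015,0.0002,1,
0,0.001,0.016,-0.0003,-0.0015,0.0002,1
```

View pics/L3.png

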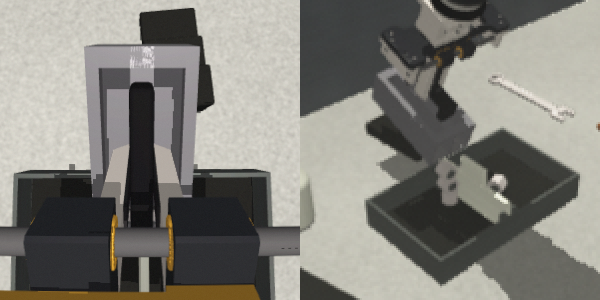

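```bash
python3 - <<'E'
from h import *
im,d=camera("side");c=im[150:260,310:420];cv2.imwrite("pics/z1.png",cv2.resize(c,None,fx=5,fy=5,interpolation=cv2.INTER_CUBIC))
im,d,w=cloud("side"); z=w[...,2]
for n in range(6):
    pass
print([(toW("side",r["at"]).round(0),round(r["conf"],2)) for r in place_of("side","nut0_c")])
im,d=camera("scene");print([(toW("scene",r["at"]).round(0),round(r["conf"],2)) for r in place_of("scene","nut0_c")])
cv2.imwrite("pics/z2.png",cv2.resize(im[160:280,250:400],None,fx=5,fy=5,interpolation=cv2.INTER_CUBIC)[:600,:800])
E
```

```text
[(array([556., -33.,  17.]), 0.31)]
[]
```

View pics/z1.png

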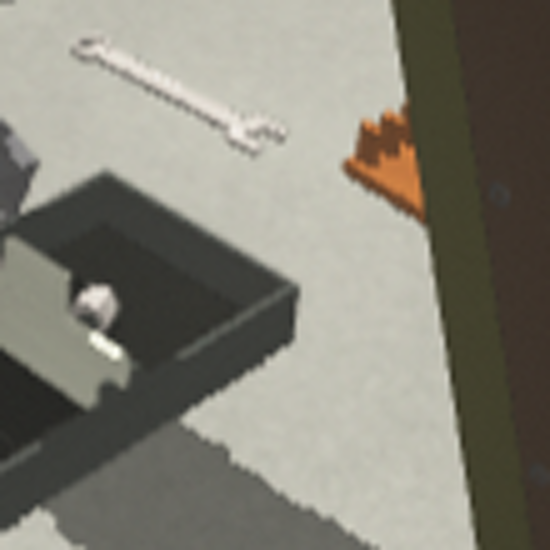

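View pics/z2.png

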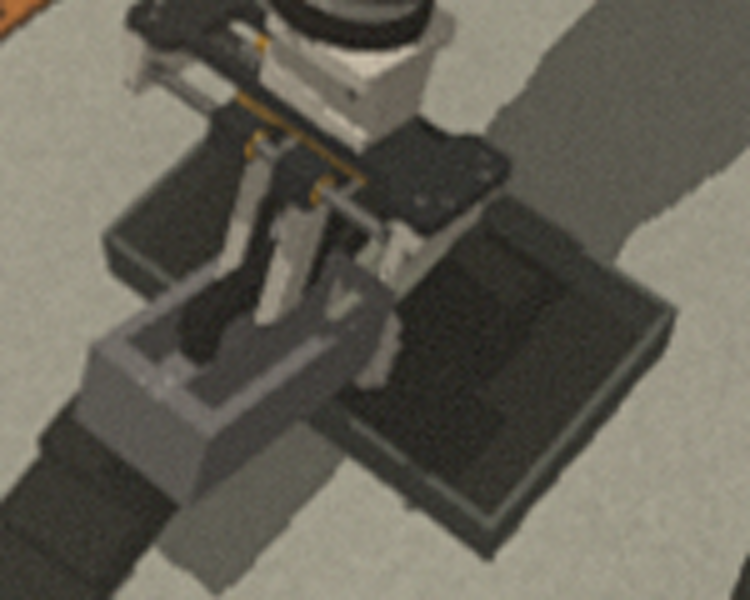

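```bash
python3 - <<'E'
from h import *
im,d=camera("side");c=im[160:250,260:360];cv2.imwrite("pics/z3.png",cv2.resize(c,None,fx=6,fy=6,interpolation=cv2.INTER_CUBIC))
P=camera_params("side")
for v in range(188,226,3):print(v,[pix2w("side",u,v,d[v,u],P).round(0).astype(int).tolist() for u in (301,304,307)])
E
```

```text
188 [[596, 40, 121], [591, 34, 121], [587, 26, 120]]
191 [[587, 49, 120], [605, 23, 98], [594, 20, 102]]
194 [[618, 24, 80], [603, 25, 89], [610, 7, 76]]
197 [[608, 32, 79], [605, 23, 76], [631, -11, 45]]
200 [[616, 26, 60], [609, 20, 60], [629, -9, 35]]
203 [[589, 47, 74], [582, 42, 76], [591, 23, 60]]
206 [[585, 52, 68], [579, 45, 68], [577, 35, 63]]
209 [[586, 51, 55], [575, 48, 60], [575, 37, 55]]
212 [[586, 51, 44], [576, 48, 48], [575, 37, 43]]
215 [[589, 49, 29], [576, 47, 36], [576, 36, 30]]
218 [[586, 51, 20], [577, 47, 23], [572, 39, 22]]
221 [[585, 53, 10], [576, 48, 13], [571, 40, 12]]
224 [[578, 59, 6], [574, 50, 4], [564, 46, 8]]
```

View pics/z3.png

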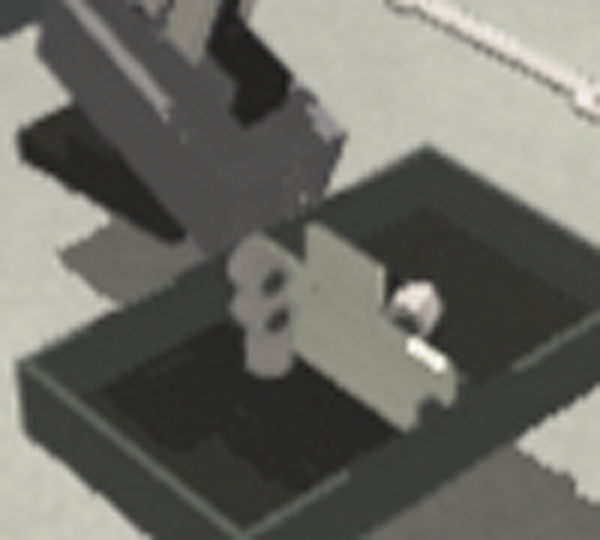

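The zoom shows three nuts stacked on end in the +y half, at (268,260) down to (268,360), and one nut in the -y half at (418,305). The stack reaches almost to the mouth, so I'll raise the shaker straight up to clear it.

play_rows:
  motion: [0, 0, 0, -0.009, 0.004, 0, 1, 0, 0, 0, -0.014, 0.006, 0, 1, 0, 0, 0, -0.014, 0.006, 0, 1, 0, 0, 0, 0, 0, 0, 1]

```text
clock: 19.85
eef_pos: [656.5, 23.2, 200.8]
eef_rot: [1.568, 1.185, 0.013]
wrist_force: [0.2, -0.3, -2.9]
finger_gap: 13.6
```

```bash
cat > look2.py <<'E'
from h import *
import sys
st();print(lip_now())
im,_=camera("wrist");im2,_=camera("side")
a=im[100:350,200:450]; b=cv2.resize(im2[150:250,260:360],None,fx=5,fy=5,interpolation=cv2.INTER_CUBIC)
cv2.imwrite(f"pics/{sys.argv[1]}.png",np.hstack([cv2.copyMakeBorder(a,0,250,0,0,cv2.BORDER_CONSTANT),b]))
E
python3 look2.py M1
```

```text
t 19.85 p [656.5  23.2 200.8] jaw -89.11 xaxis [ 0.376  0.005 -0.926] F [ 0.2 -0.3 -2.9] gap 13.6 j [-0.03  0.33  1.54  0.02  0.89  1.52]
(array([ 57.9,   0.8, 119.1]), np.float64(22.1))
```

View pics/M1.png

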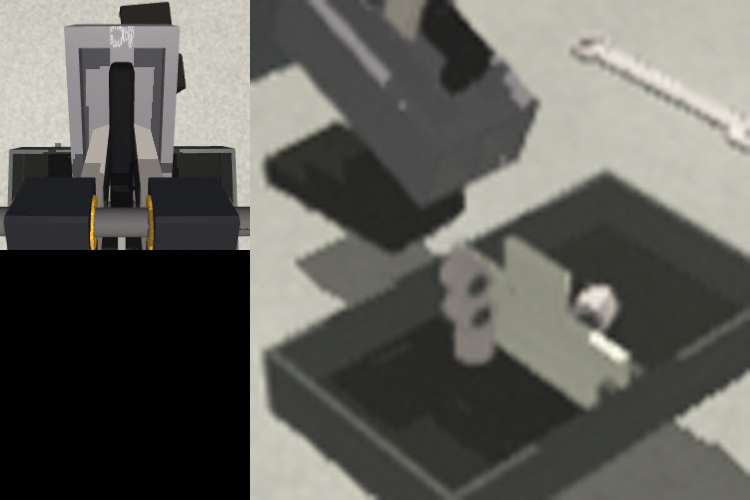

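The wrist force is down to 2.9 N, which matches an empty shaker. I'll level it and move aside so the tray can be seen.

```bash
python3 - <<'E'
from h import *
plan([640,150,215],Rt(-85),5,1)
E
```

```text
dist 128.8 rot deg 22.29
-0.014,0.003,-0.076,-0.0042,-0.0013,-0.0254,1,
-0.014,0.003,-0.076,-0.004,-0.0012,-0.0254,1,
-0.014,0.003,-0.076,-0.0038,-0.0012,-0.0255,1,
-0.014,0.003,-0.076,-0.0037,-0.0011,-0.0255,1,
-0.014,0.003,-0.076,-0.0035,-0.001,-0.0255,1
```

play_rows:
  motion: [0, 0, -0.076, -0.004, -0.001, -0.015, 1, -0.014, 0.003, -0.076, -0.004, -0.001, -0.025, 1, -0.014, 0.003, -0.076, -0.004, -0.001, -0.025, 1, -0.014, 0.003, -0.076, -0.004, -0.001, -0.025, 1, -0.014, 0.003, -0.076, -0.004, -0.001, -0.025, 1, 0, 0, 0, 0, 0, 0, 1, 0, 0, 0, 0, 0, 0, 1]

```text
clock: 20.65
eef_pos: [639.8, 141.1, 210.1]
eef_rot: [-1.646, 1.55, 3.139]
wrist_force: [-0.1, -0.2, -3.5]
finger_gap: 13.9
```

```bash
python3 - <<'E'
from h import *
st()
im,d,w=cloud("scene");cv2.imwrite("pics/n1.png",cv2.resize(im[150:280,250:400],None,fx=4,fy=4,interpolation=cv2.INTER_CUBIC))
print("scene",[(toW("scene",r["at"]).round(0),round(r["conf"],2)) for r in place_of("scene","nut0_c")])
im,d=camera("side");cv2.imwrite("pics/n2.png",cv2.resize(im[150:270,250:390],None,fx=5,fy=5,interpolation=cv2.INTER_CUBIC))
print("side",[(toW("side",r["at"]).round(0),round(r["conf"],2)) for r in place_of("side","nut0_c")])
E
```

```text
t 20.65 p [639.8 141.1 210.1] jaw -85.83 xaxis [-0.02  0.   -1.  ] F [-0.1 -0.2 -3.5] gap 13.9 j [0.16 0.55 1.16 0.   1.45 1.66]
scene [(array([605., -13.,  18.]), 0.57)]
side []
```

View pics/n1.png

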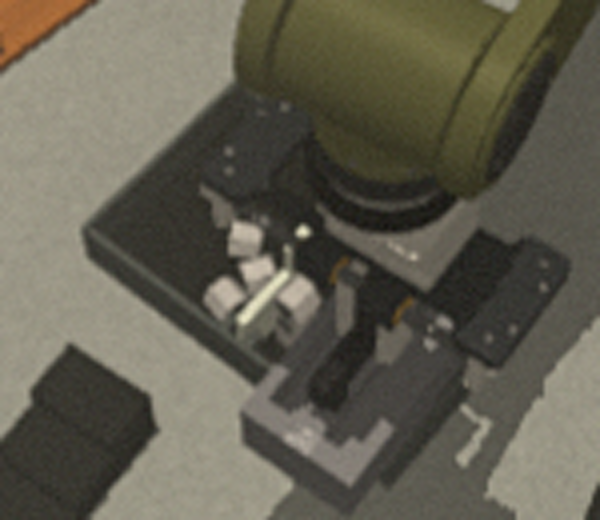

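View pics/n2.png

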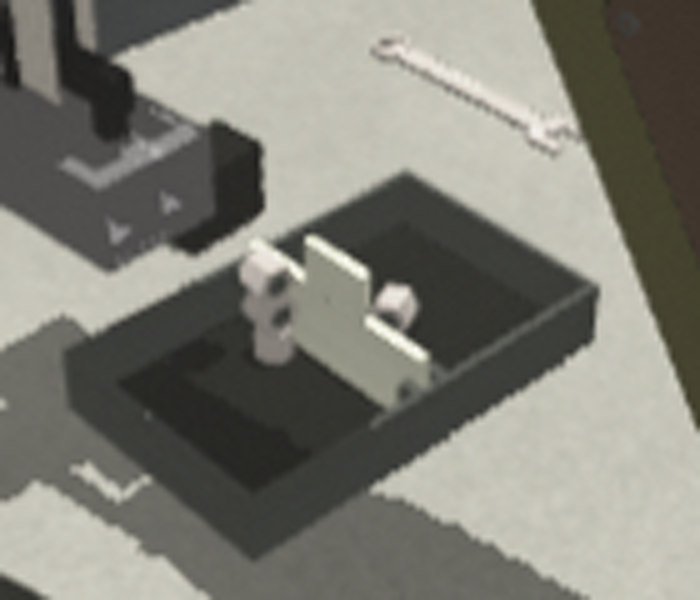

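Three nuts lie in the -y half at scene-crop (245,238), (257,270) and (222,297), and three stand stacked in the +y half. I need the height of the stack's top nut, because the limit is 65.

```bash
python3 - <<'E'
from h import *
for c in ["scene","side","wrist"]:
    im,d,w=cloud(c);z=w[...,2];X=w[...,0];Y=w[...,1]
    m=(X>565)&(X<612)&(Y>27)&(Y<70)&(z>48)&(z<95)
    p=w[m]; print(c,len(p), "z",np.percentile(p[:,2],[5,50,90,98]).round(1) if len(p) else '', p.min(0).round(0) if len(p) else '',p.max(0).round(0) if len(p) else '')
    if len(p):
        q=p[p[:,2]>np.percentile(p[:,2],98)-6]; print("  top pts",len(q),q.mean(0).round(1),np.ptp(q,0).round(1))
    m2=(X>500)&(X<635)&(Y<12)&(Y>-60)&(z>12)&(z<95);q=w[m2]; print("  -y",len(q),q.min(0).round(0) if len(q) else'',q.max(0).round(0) if len(q) else '')
E
```

```text
scene 99 z [55.  71.2 75.8 77.7] [581.  31.  50.] [604.  57.  79.]
  top pts 48 [592.2  43.3  74.8] [21.4 16.   6.6]
  -y 232 [550. -55.  12.] [635.  12.  48.]
side 92 z [49.8 67.6 75.3 77.8] [566.  27.  48.] [602.  57.  92.]
  top pts 31 [585.5  42.2  75.1] [33.4 23.7 20.5]
  -y 155 [539. -58.  12.] [635.   6.  47.]
wrist 478 z [57.4 72.7 75.8 76.4] [579.  27.  48.] [602.  57.  77.]
  top pts 287 [591.4  43.2  74.5] [23.2 20.7  6.3]
  -y 1075 [541. -60.  12.] [635.  12.  47.]
```

The top nut's upper face is at z≈76, so its centre is around 63 to 64, too close to the limit. I'll nudge it off with the shaker's side wall, entering over the plate from the -y side beyond the tab end, so that it can only fall into the +y half.

```bash
python3 - <<'E'
from h import *
p,Rg=tcp_for(15,41,115,-37);print(p);plan(p,Rg,6,1)
E
```

```text
[650.01049238 -14.76162175 190.14534856]
dist 157.0 rot deg 16.4
0.009,-0.001,0.047,0.0035,-0.0001,0.0259,1,
0.009,-0.001,0.047,0.0036,0,0.0259,1,
0.009,-0.001,0.047,0.0036,0.0001,0.0259,1,
0.009,-0.001,0.047,0.0036,0.0001,0.0259,1,
0.009,-0.001,0.047,0.0037,0.0002,0.0259,1,
0.009,-0.001,0.047,0.0037,0.0002,0.0259,1
```

play_rows:
  motion: [0.009, -0.001, 0.047, 0.001, 0, 0.016, 1, 0.009, -0.001, 0.047, 0.0035, 0, 0.026, 1, 0.009, -0.001, 0.047, 0.0035, 0, 0.026, 1, 0.009, -0.001, 0.047, 0.0035, 0, 0.026, 1, 0.009, -0.001, 0.047, 0.0035, 0, 0.026, 1, 0.009, -0.001, 0.047, 0.0035, 0, 0.026, 1, 0, 0, 0, 0, 0, 0.008, 1, 0, 0, 0, 0, 0, 0, 1, 0, 0, 0, 0, 0, 0, 1]

```text
clock: 21.9
eef_pos: [648.0, -20.3, 194.4]
eef_rot: [1.577, 1.295, 0.019]
wrist_force: [0.0, 1.1, -3.4]
finger_gap: 13.8
```

```bash
python3 - <<'E'
from h import *
st();print(lip_now())
p,Rg=tcp_for(15,41,90,-37);plan(p,Rg,3,1)
E
```

```text
t 21.9 p [648.  -20.3 194.4] jaw -89.25 xaxis [ 0.273  0.005 -0.962] F [ 0.   1.1 -3.4] gap 13.8 j [-0.1   0.37  1.48  0.04  1.02  1.44]
(array([ 40. , -42.2, 118.4]), np.float64(15.8))
dist 29.8 rot deg 0.85
-0.001,0,-0.005,0.0096,-0.002,-0.0018,1,
-0.001,0,-0.005,0.0096,-0.002,-0.0018,1,
-0.001,0,-0.005,0.0096,-0.0019,-0.0018,1
```

play_rows:
  motion: [0, 0, 0, 0.0096, -0.0025, 0, 1, 0, 0, 0, 0.0096, -0.0025, 0, 1, 0, 0, 0, 0.0096, -0.0025, 0, 1, 0, 0, 0, 0.0096, -0.0025, 0, 1, 0, 0, 0, 0.006, -0.0015, 0, 1, 0, 0, 0, 0, 0, 0, 1, 0, 0, 0, 0, 0, 0, 1]

```text
clock: 22.6
eef_pos: [649.1, -16.7, 142.9]
eef_rot: [1.579, 1.298, 0.025]
wrist_force: [-0.2, -0.2, -2.8]
finger_gap: 13.8
```

```bash
python3 - <<'E'
from h import *
st();print(lip_now())
p,Rg=tcp_for(15,41,67.5,-37);plan(p,Rg,1,1)
im,d,w=cloud("side");cv2.imwrite("pics/k1.png",cv2.resize(im[130:260,240:390],None,fx=4,fy=4,interpolation=cv2.INTER_CUBIC))
im,d,w=cloud("scene");cv2.imwrite("pics/k2.png",cv2.resize(im[150:280,250:400],None,fx=4,fy=4,interpolation=cv2.INTER_CUBIC))
E
```

```text
t 22.6 p [649.1 -16.7 142.9] jaw -89.02 xaxis [ 0.269  0.007 -0.963] F [-0.2 -0.2 -2.8] gap 13.8 j [-0.1   0.43  1.53  0.04  0.92  1.44]
(array([ 40.9, -38.8,  67.1]), np.float64(15.6))
dist 2.1 rot deg 0.64
0,-0.002,-0.011,0.0005,0.0009,-0.0019,1
```

View pics/k1.png

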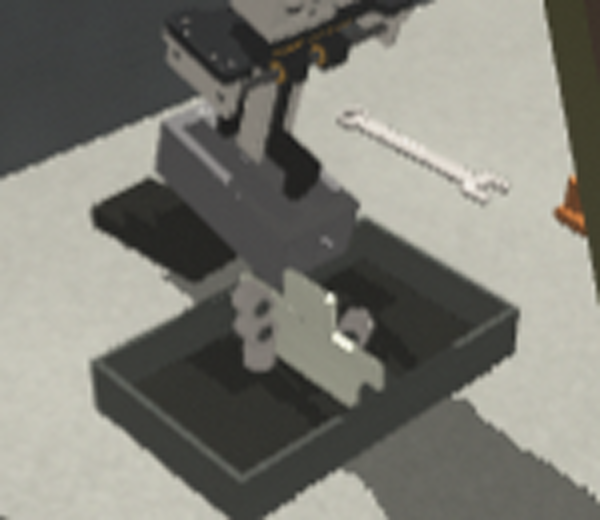

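View pics/k2.png

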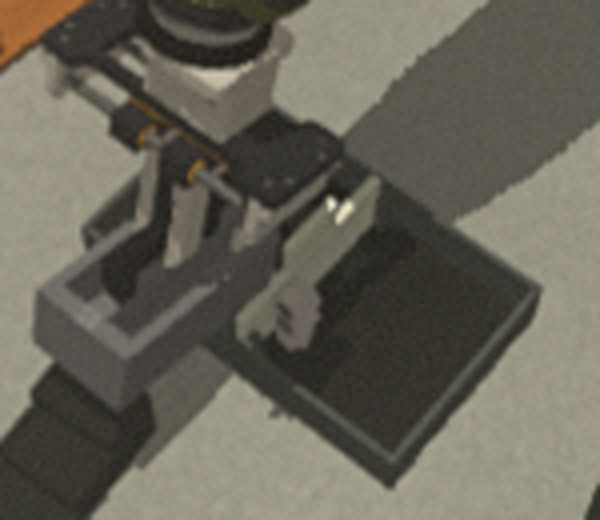

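The shaker's lip is just above the plate, with the stack still standing on the +y side at (255,315). I'll push slowly towards +y.

play_rows:
  motion: [0, 0, 0, 0, 0, -0.004, 1, 0, 0, 0, 0, 0, -0.005, 1, 0, 0, 0, 0, 0, -0.005, 1, 0, 0, 0, 0, 0, -0.005, 1, 0, 0, 0, 0, 0, -0.005, 1, 0, 0, 0, 0, 0, -0.005, 1, 0, 0, 0, 0, 0, 0, 1]

```text
clock: 23.4
eef_pos: [649.1, 15.3, 144.9]
eef_rot: [1.579, 1.295, 0.025]
wrist_force: [0.0, -0.2, -2.0]
finger_gap: 13.0
```

```bash
cat > look3.py <<'E'
from h import *
import sys
st();print(lip_now())
im,_=camera("side");a=cv2.resize(im[150:250,260:360],None,fx=4,fy=4,interpolation=cv2.INTER_CUBIC)
im,_=camera("scene");b=cv2.resize(im[150:250,280:380],None,fx=4,fy=4,interpolation=cv2.INTER_CUBIC)
cv2.imwrite(f"pics/{sys.argv[1]}.png",np.hstack([a,b]))
E
python3 look3.py P1
```

```text
t 23.4 p [649.1  15.3 144.9] jaw -89.0 xaxis [ 0.272  0.007 -0.962] F [ 0.  -0.2 -2. ] gap 13.0 j [-0.04  0.42  1.53  0.02  0.92  1.5 ]
(array([41.7, -6.8, 69. ]), np.float64(15.8))
```

View pics/P1.png

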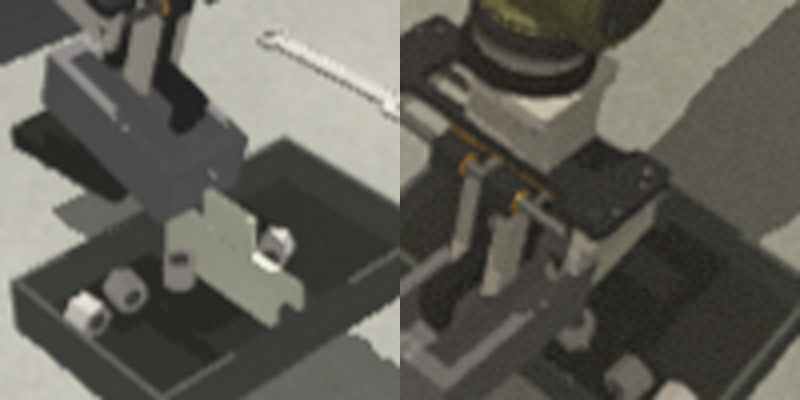

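The stack has toppled: three separate nuts lie on the +y floor at (85,312), (125,288) and (180,270). Lift, level and return to the mat.

play_rows:
  motion: [0, 0, 0, -0.015, 0.004, 0, 1, 0, 0, 0, -0.025, 0.007, 0, 1, 0, 0, 0, -0.025, 0.007, 0, 1, 0, 0, -0.07, -0.01, 0.003, 0, 1, 0, 0, -0.07, 0, 0, 0, 1, 0, 0, -0.07, 0, 0, 0, 1, 0, 0, -0.06, 0, 0, 0, 1, 0, 0, 0, 0, 0, 0, 1]

```text
clock: 24.3
eef_pos: [648.4, 12.4, 226.2]
eef_rot: [-2.005, 1.567, 2.723]
wrist_force: [-0.4, 0.7, -2.1]
finger_gap: 13.6
```

```bash
python3 - <<'E'
from h import *
st()
im,d,w=cloud("wrist");cv2.imwrite("pics/q1.png",im)
im,d,w=cloud("side");cv2.imwrite("pics/q2.png",cv2.resize(im[120:270,220:400],None,fx=4,fy=4,interpolation=cv2.INTER_CUBIC))
plan([532,331,200],Rt(-78),10,1)
E
```

```text
t 24.3 p [648.4  12.4 226.2] jaw -89.16 xaxis [-0.004  0.002 -1.   ] F [-0.4  0.7 -2.1] gap 13.6 j [-0.04  0.52  1.17  0.    1.46  1.52]
dist 340.0 rot deg 11.16
-0.019,0,0,0.0027,-0.0111,-0.032,1,
-0.019,0,0,0.0027,-0.0105,-0.0322,1,
-0.019,0,0,0.0027,-0.0099,-0.0324,1,
-0.019,0,0,0.0027,-0.0092,-0.0326,1,
-0.019,0,0,0.0027,-0.0086,-0.0328,1,
-0.019,0,0,0.0027,-0.008,-0.0329,1,
-0.019,0,0,0.0027,-0.0073,-0.0331,1,
-0.019,0,0,0.0027,-0.0067,-0.0332,1,
-0.019,0,0,0.0026,-0.006,-0.0334,1,
-0.019,0,0,0.0026,-0.0054,-0.0335,1
```

View pics/q2.png

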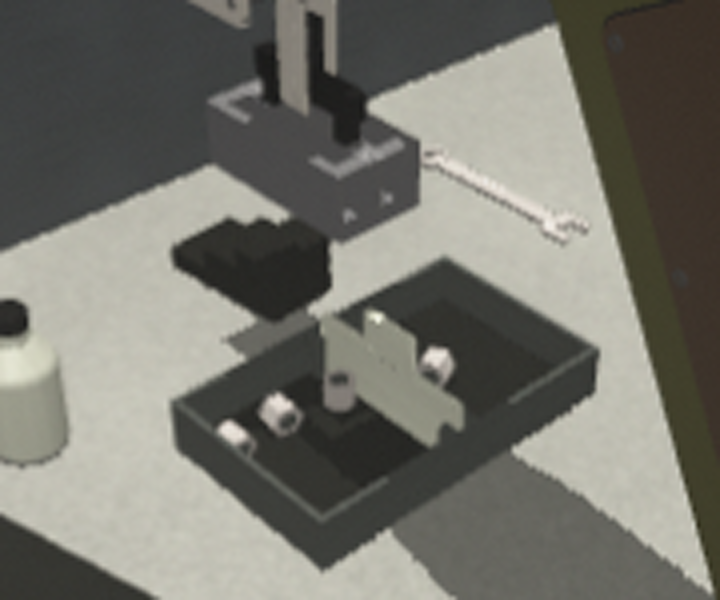

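play_rows:
  motion: [-0.019, 0, 0, 0, -0.011, -0.02, 1, -0.019, 0, 0, 0.002, -0.0105, -0.032, 1, -0.019, 0, 0, 0.002, -0.01, -0.032, 1, -0.019, 0, 0, 0.002, -0.009, -0.033, 1, -0.019, 0, 0, 0.002, -0.009, -0.033, 1, -0.019, 0, 0, 0.002, -0.008, -0.033, 1, -0.019, 0, 0, 0.002, -0.007, -0.033, 1, -0.019, 0, 0, 0.002, -0.007, -0.033, 1, -0.019, 0, 0, 0.002, -0.006, -0.033, 1, -0.019, 0, 0, 0.002, -0.005, -0.025, 1, 0, 0, 0, 0, 0, -0.01, 1, 0, 0, 0, 0, 0, 0, 1, 0, 0, 0, 0, 0, 0, 1]

```text
clock: 25.7
eef_pos: [525.1, 328.2, 209.7]
eef_rot: [1.774, 1.547, 0.412]
wrist_force: [-0.4, 0.1, -3.4]
finger_gap: 13.3
```

```bash
python3 - <<'E'
from h import *
st()
plan([532,331,100],Rt(-77),4,1)
E
```

```text
t 25.7 p [525.1 328.2 209.7] jaw -78.04 xaxis [ 0.022  0.01  -1.   ] F [-0.4  0.1 -3.4] gap 13.3 j [ 0.5   0.44  1.32 -0.    1.36  1.86]
dist 109.9 rot deg 1.73
-0.005,-0.001,-0.006,0.0275,0.0012,-0.0002,1,
-0.005,-0.001,-0.006,0.0275,0.0013,-0.0002,1,
-0.005,-0.001,-0.006,0.0274,0.0015,-0.0002,1,
-0.005,-0.001,-0.006,0.0274,0.0017,-0.0003,1
```

play_rows:
  motion: [-0.005, -0.001, -0.006, 0.027, 0.001, 0, 1, -0.005, -0.001, -0.006, 0.027, 0.001, 0, 1, -0.005, -0.001, -0.006, 0.027, 0.001, 0, 1, -0.005, -0.001, -0.006, 0.02, 0.001, 0, 1, 0, 0, 0, 0, 0, 0, 1, 0, 0, 0, 0, 0, 0, 1]

```text
clock: 26.3
eef_pos: [535.3, 322.9, 108.3]
eef_rot: [1.822, 1.565, 0.471]
wrist_force: [0.5, 0.9, -2.9]
finger_gap: 13.6
```

```bash
python3 - <<'E'
from h import *
st()
plan([530,332,72],Rt(-77),3,1)
im,d,w=cloud("side");cv2.imwrite("pics/r1.png",cv2.resize(im[180:340,160:320],None,fx=4,fy=4)[:600])
z=w[...,2];m=(np.hypot(w[...,0]-530,w[...,1]-331)<90)&(z>75)&(z<105)
E
```

```text
t 26.3 p [535.3 322.9 108.3] jaw -77.42 xaxis [ 0.005  0.003 -1.   ] F [ 0.5  0.9 -2.9] gap 13.6 j [ 0.48  0.55  1.4  -0.    1.19  1.84]
dist 37.8 rot deg 0.54
-0.002,0,-0.002,0.0121,-0.0011,-0.0033,1,
-0.002,0,-0.002,0.0121,-0.0011,-0.0033,1,
-0.002,0,-0.002,0.0121,-0.0011,-0.0033,1
```

View pics/r1.png

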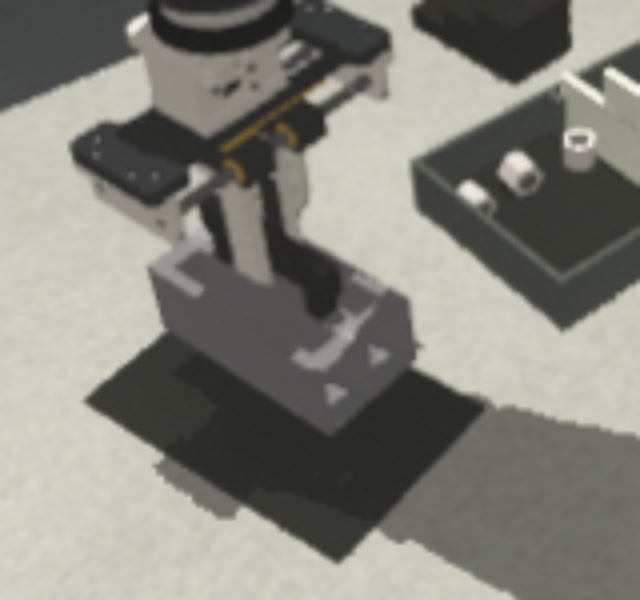

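The shaker hangs level over its mat at about (290,340). Lowering in steps.

play_rows:
  motion: [-0.002, 0, -0.002, 0.012, -0.001, -0.004, 1, -0.002, 0, -0.002, 0.012, -0.001, -0.004, 1, -0.002, 0, -0.002, 0.007, -0.001, -0.003, 1, 0, 0, 0, 0, 0, 0, 1, 0, 0, 0, 0, 0, 0, 1]

```text
clock: 26.85
eef_pos: [530.4, 334.3, 77.5]
eef_rot: [2.239, 1.567, 0.894]
wrist_force: [0.9, -0.4, -3.0]
finger_gap: 13.5
```

```bash
python3 - <<'E'
from h import *
st()
plan([530,332,70],Rt(-77),1,1)
E
```

```text
t 26.85 p [530.4 334.3  77.5] jaw -77.07 xaxis [ 0.003  0.003 -1.   ] F [ 0.9 -0.4 -3. ] gap 13.5 j [0.5  0.59 1.41 0.   1.13 1.85]
dist 7.8 rot deg 0.24
-0.001,-0.002,-0.003,0.0075,-0.0009,0.0021,1
```

play_rows:
  motion: [0, -0.002, -0.003, 0.004, 0, 0, 1, 0, 0, 0, 0.0025, 0, 0, 1, 0, 0, 0, 0, 0, 0, 1, 0, 0, 0, 0, 0, 0, 1]

```text
clock: 27.25
eef_pos: [530.8, 334.4, 71.1]
eef_rot: [2.072, 1.57, 0.727]
wrist_force: [0.2, 0.5, -3.6]
finger_gap: 13.7
```

```bash
python3 - <<'E'
from h import *
st()
E
```

```text
t 27.25 p [530.8 334.4  71.1] jaw -77.06 xaxis [ 0.001  0.001 -1.   ] F [ 0.2  0.5 -3.6] gap 13.7 j [0.5  0.6  1.42 0.   1.12 1.85]
```

play_rows:
  motion: [0, 0, 0, 0.001, 0, 0, 1, 0, 0, 0, 0, 0, 0, 1, 0, 0, 0, 0.001, 0, 0, 1, 0, 0, 0, 0, 0, 0, 1]

```text
clock: 27.65
eef_pos: [531.1, 334.4, 69.7]
eef_rot: [1.96, 1.569, 0.615]
wrist_force: [-0.1, -0.4, -3.0]
finger_gap: 13.7
```

```bash
python3 - <<'E'
from h import *
st()
E
```

```text
t 27.65 p [531.1 334.4  69.7] jaw -77.08 xaxis [ 0.002  0.001 -1.   ] F [-0.1 -0.4 -3. ] gap 13.7 j [0.5  0.6  1.42 0.   1.12 1.85]
```

play_rows:
  motion: [0, 0, 0, 0.001, 0, 0, 1, 0, 0, 0, 0, 0, 0, 1, 0, 0, 0, 0.001, 0, 0, 1, 0, 0, 0, 0, 0, 0, 1]

```text
clock: 28.05
eef_pos: [531.4, 334.4, 69.7]
eef_rot: [1.84, 1.567, 0.495]
wrist_force: [0.3, 0.9, -2.5]
finger_gap: 13.8
```

```bash
python3 - <<'E'
from h import *
st()
im,d,w=cloud("side");cv2.imwrite("pics/r2.png",cv2.resize(im[180:330,160:320],None,fx=4,fy=4))
E
```

```text
t 28.05 p [531.4 334.4  69.7] jaw -77.07 xaxis [ 0.003  0.002 -1.   ] F [ 0.3  0.9 -2.5] gap 13.8 j [ 0.5   0.6   1.42 -0.    1.12  1.85]
```

View pics/r2.png

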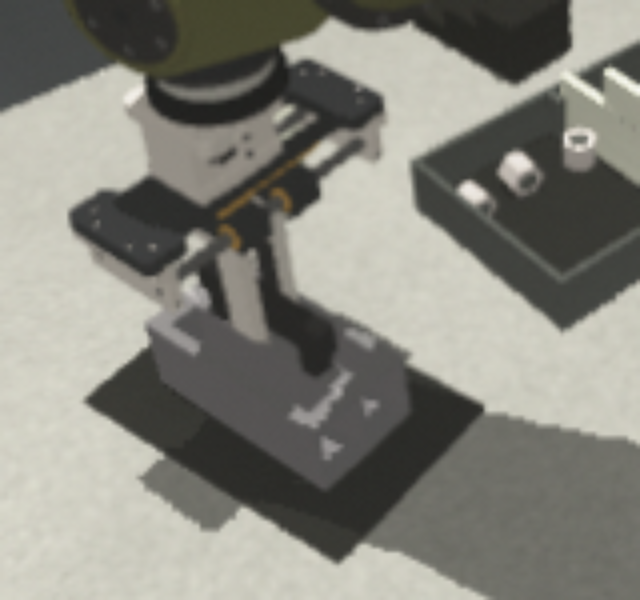

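The shaker's base is on the mat and the height has stopped falling on further commands. I'll release and retreat straight up.

play_rows:
  motion: [0, 0, 0, 0.001, 0, 0, 1, 0, 0, 0, 0, 0, 0, 1, 0, 0, 0, 0, 0, 0, 0.6, 0, 0, 0, 0, 0, 0, 0.3, 0, 0, 0, 0, 0, 0, 0, 0, 0, 0, 0, 0, 0, 0, 0, 0, 0, -0.015, 0, 0, 0, 0, 0, 0, -0.03, 0, 0, 0, 0, 0, 0, -0.04, 0, 0, -0.2, 0, 0, 0, -0.04, 0, 0, -0.2, 0, 0, 0, -0.04, 0, 0, -0.2, 0, 0, 0, 0, 0, 0, -0.2, 0, 0, 0, 0, 0, 0, -0.2]
  newtons: 8

```text
clock: 29.4
eef_pos: [530.6, 334.0, 246.7]
eef_rot: [1.817, 1.563, 0.472]
wrist_force: [-0.4, -0.0, -1.6]
finger_gap: 56.6
```

```bash
python3 - <<'E'
from h import *
st()
im,d,w=cloud("wrist");cv2.imwrite("pics/f1.png",im)
z=w[...,2];X=w[...,0];Y=w[...,1];nr=np.hypot(X-531,Y-334)<100
for a,b,n in [(94,108,"bar"),(52,66,"lid")]:
    p=w[nr&(z>a)&(z<b)]
    if len(p)>20:
        A=np.c_[p[:,:2]-p[:,:2].mean(0),np.ones(len(p))];c=np.linalg.lstsq(A,p[:,2],rcond=None)[0]
        print(n,len(p),rect(p),np.percentile(p[:,2],[5,50,95]).round(1),"slope",c[:2].round(3))
for c in ["scene","side"]:
    im,d,w=cloud(c);cv2.imwrite(f"pics/f_{c}.png",cv2.resize(im[130:340,180:470] if c=="scene" else im[130:330,150:400],None,fx=2.7,fy=2.7,interpolation=cv2.INTER_CUBIC))
    print(c,[(n,toW(c,r["at"]).round(0).tolist(),round(r["conf"],2)) for n in ["nut0_c","divider_tab","shaker_grip","spray_c","chock","spanner"] for r in place_of(c,n)])
    z=w[...,2];m=(np.hypot(w[...,0]-531,w[...,1]-334)<100)&(z>94)&(z<108);p=w[m]; print(rect(p))
    m=(abs(w[...,0]-551)<70)&(abs(w[...,1]-21)<9)&(z>55)&(z<100);print("div",rect(w[m]),np.nanpercentile(z[m],[50,98]))
E
```

```text
t 29.4 p [530.6 334.  246.7] jaw -77.07 xaxis [ 0.007  0.003 -1.   ] F [-0.4 -0.  -1.6] gap 56.6 j [ 0.5   0.45  1.23 -0.    1.46  1.85]
bar 1065 (array([531.9, 334.6]), array([109.3,  13.6]), np.float32(13.1)) [ 99.  101.2 102.4] slope [ 0.003 -0.03 ]
lid 2504 (array([531.6, 334.1]), array([149.4,  76.3]), np.float32(12.8)) [58.1 59.4 60.7] slope [-0.003 -0.001]
scene [('nut0_c', [607.0, -13.0, 19.0], 0.44), ('divider_tab', [554.0, 23.0, 73.0], 0.96), ('divider_tab', [530.0, 336.0, -5.0], 0.45), ('shaker_grip', [530.0, 335.0, 94.0], 0.76), ('shaker_grip', [713.0, 239.0, 61.0], 0.63), ('spray_c', [713.0, 236.0, 60.0], 0.72), ('spray_c', [554.0, 25.0, 79.0], 0.5), ('spray_c', [573.0, -11.0, 19.0], 0.23), ('chock', [773.0, -11.0, -3.0], 0.73), ('chock', [552.0, 19.0, -0.0], 0.32), ('spanner', [729.0, -271.0, 3.0], 0.68)]
(array([530.5, 334.2]), array([110.3,  14.1]), np.float32(13.1))
div (array([551. ,  21.1]), array([139.5,  11.2]), np.float32(0.6)) [64.73029803 92.71942466]
side [('divider_tab', [549.0, 20.0, 78.0], 0.92), ('shaker_grip', [530.0, 332.0, 89.0], 0.89), ('spray_c', [712.0, 241.0, 61.0], 0.79), ('spray_c', [456.0, 315.0, 14.0], 0.23), ('chock', [770.0, -15.0, -2.0], 0.69), ('chock', [553.0, 13.0, 0.0], 0.29), ('spanner', [726.0, -271.0, 1.0], 0.71)]
(array([528.7, 332.8]), array([106.9,  15.1]), np.float32(11.8))
div (array([550.7,  21.1]), array([136.3,  11.4]), np.float32(0.6)) [66.89770157 91.65030843]
```

View pics/f_scene.png

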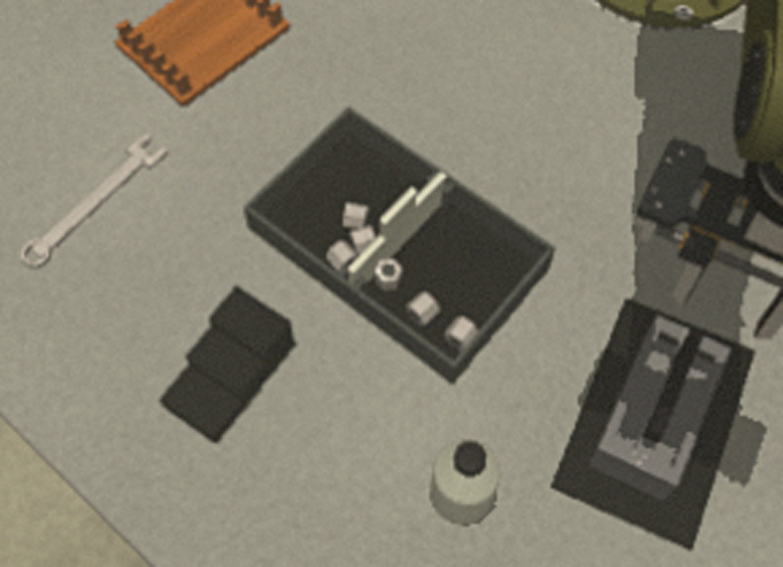

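View pics/f1.png

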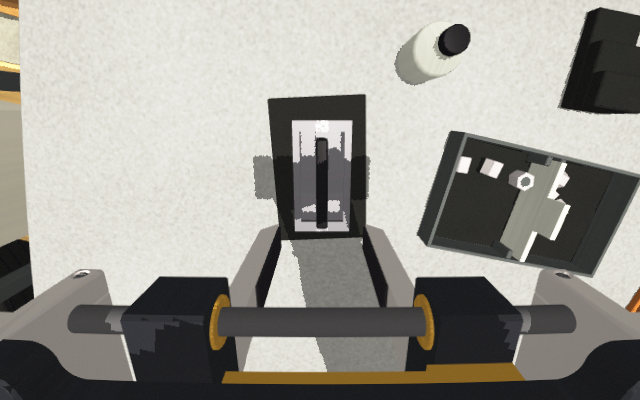

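The pictures show three nuts in each half, the divider in its slots, the shaker empty and level on the mat, the bystanders unmoved, and the gripper clear. Handing in.

```bash
python3 - <<'E'
from h import *
print(sign_off()); st()
E
```

```text
the job is handed in; nothing more can be done
None
the job is handed in; nothing more can be done
```

The job is done and handed in at about 30 s of the 72 s allowed. `sign_off()` gives no verdict, so the result below rests on my own last checks.

**What I did**
- I took the divider from the rack and stood it in the tray's middle slots.
- I held the shaker so that one chute was over each side of the divider, tipped it to 20–22° and shook it. That put three nuts in each half.
- Three nuts landed stacked in the +y half, with the top one's centre at about 63–64 mm, close to the 65 mm limit. I tipped that stack over with the shaker's side wall, without the gripper touching any nut.
- I set the empty shaker back on its mat and moved the gripper clear.

**What the last checks showed**
- **Divider:** its tab is at (551, 21) mm, within about 1 mm of the tray's centre in x and y. It is fully seated (tops at z of about 60 and 91 mm) and about 0.5° off the tray's direction.
- **Nuts:** all six are lying in the tray, three each side, with none stacked in the +y half. The highest point in the -y half was about 48 mm.
- **Shaker:** it is level, empty and released, with its grip about 5 mm from the mat's centre and its top at 101 mm.
- **Bystanders:** the bottle, chock and spanner are where they were, within the networks' error of about 4 mm.

**What disagreed**
- The nut detector reported at most one true nut per picture, so the 3 and 3 count comes from looking at the pictures and the depth.
- The wrist force still read about -2.5 N as the shaker touched down and -1.6 N after release, when it was clear of everything. I judged the set-down from the height and the pictures instead.

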